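# Gauge a ring core's bore on a taper gauge and sort it

### The arm

A 6-joint arm with a two-finger parallel gripper is mounted at the origin on the work surface. World frame = base frame: x ahead of the robot, y to its left, z up, the work surface at z = 0. Lengths are in mm, angles in degrees, forces in N, time in s.
With the tool pointing down it reaches from about 350 to 850 mm from the base axis. Payload 8.1 kg.
Tool frame: the origin (TCP) lies on the mounting face of the last link; the fingertips stand 173 mm ahead of it and the grasp point (between the pads) lies 155 mm ahead of it; z points along the fingers, y is the direction in which the jaws open and shut (so a half turn about z gives the same grasp; the last joint's range is limited). The gripper opens to 85 mm and grips with 20 to 120 N. Pads are 22 mm wide; open, the fingers measure 114 mm over their backs; the gripper's body (76 mm by 85 mm) begins 54 mm behind the grasp point. The pads swing forward as they close: fully open they stand 13 mm farther back than shut.
Start: joints at [61.226, 7.471, 85.268, -0, 87.261, -4.893], TCP at [242.882, 548.648, 404.692] pointing down, gripper open.
Joint ranges: [-169.43, 169.43], [-51.17, 129.36], [1.28, 143.12], [-76.62, 256.62], [0, 156.53], [-152.29, 152.29]. Speed limits (degrees/s): [136.94, 136.94, 159.86, 180, 180, 180].

### API

Orientations are given as [roll, pitch, yaw] about the fixed x, y, z axes, in that order (R = Rz(yaw) Ry(pitch) Rx(roll)).
In Python, from bench import * gives the robot as it stands.
- The arm moves only by the tool arm_command, never from a script. Its argument "plan" is a list of rows, each an object of numbers: "jaw": the closure, from 0 (fully open) to 1 (shut); "dx", "dy", "dz": the shift along the tool's x, y, z in mm; "wx", "wy", "wz": the turn, a rotation vector about the tool's x, y, z in rad. A call has 1 to 12 rows; each row is the pose to reach, as a shift and turn from the pose commanded when the call began, along the tool's axes at that moment; what a row does not reach only later rows make up. A row lasts 1/10 s, in which the tool goes at most 50 mm and 8.59 degrees, less where a joint would pass 70% of its speed; a pose out of reach is approached as far as the arm can. A call with a gripper value outside its range is refused whole. The fingers move at their own pace and stop on an object; "squeeze" is the grip in N (left out, the last holds). Time passes only in rows, so rows that repeat a pose let the fingers close. It gives the time, the measured TCP pose, the force and the opening at its end, in the units of the state.
- sense(): the state, without advancing time (a new reading comes with each control period).
- snapshot(name): name is "scene" or "top" or "wrist"; returns a dict with "pixels" (400x640x3 uint8, red, green, blue), "fx", "fy", "cx", "cy" (pixels), "k1" (the pictures are not rectified: a ray, as slopes to the right and down, at radius r is drawn at 1 + k1 r^2 times it, then the intrinsics apply), "extrinsics" (4x4, takes a point from camera to world coordinates). Camera axes: x right, y up, looking along -z (the intrinsics and any distortion apply to the point x, -y, -z); pixel columns grow to the right and rows downward; lengths in mm; the calibration is good to about 2 mm. A picture is of the moment at which its call begins. There is no depth.
- hand_in(): hands the job in, once; it reports no verdict.
Trained networks look in the newest picture that a camera, given by its name, has taken for a name from the list of things; names that differ only in an ending like _2 or _b are one class to them, and where a whole thing is asked for, a point or a joint stands for the part that bears it (a point fixed in the world has none). Each returns a list of dicts, best first, with "score" (0 to 1); they miss things now and then, are a little off and sometimes report something else, mostly with a low value. They report only what shows in the picture. A call takes as long as a camera call.
- recognise(camera, target): "box" ([left, top, width, height] in pixels, round what is visible of it).
- pinpoint(camera, target): "pixel" ([column, row] in pixels: a listed point, or the origin of a listed thing).
The state is a dict: "time": time; "joint_pos": joint angles; "qd": joint speeds; "joint_efforts": joint torques, N m; "tool_pos": TCP position; "tcp_rot": TCP orientation; "ft_force": force on the tool from outside, world axes, zero at the start; "wrist_torque": the same for the moment, N m; "finger_gap": finger opening in mm.
Only numpy, scipy, OpenCV 4.12 (cv2) and the standard library are available. Lean on these libraries where they do the work, as an engineer would, in place of code of your own. Each camera call takes 0.05 s, during which the arm holds its last target.

### The job

Take the ring core that lies in the taped square and slide it down over the upright taper gauge until it stops by itself; settle it level with a light push from above (about 5 N, never as much as 25 N on the ferrite) and read which of the three marked bands its lower edge has stopped in. Then lift it off and set it down flat, without dropping it, in the bin for that band: one stud for the top band (one dot), two for the middle, three for the bottom. Leave the other two cores and everything else on the bench alone.

Things in the scene. Friction and masses are not known exactly. Their poses are not given: they have to be found in the camera images.
- core_a_mid (a point): dark grey ferrite ring core lying flat, 36 mm outside diameter, 15 mm high, about 45 g. The three cores look alike but have three different bores, 19, 21 and 23 mm (which has which is not known: gauge it). The point is the ring's centre, half-way up, 7.5 mm over the mat at the start; z is the ring's axis. Any of the three may be the one in the taped square.
- core_b_mid (a point): dark grey ferrite ring core lying flat, 36 mm outside diameter, 15 mm high, about 45 g. The three cores look alike but have three different bores, 19, 21 and 23 mm (which has which is not known: gauge it). The point is the ring's centre, half-way up, 7.5 mm over the mat at the start; z is the ring's axis. Any of the three may be the one in the taped square.
- core_c_mid (a point): dark grey ferrite ring core lying flat, 36 mm outside diameter, 15 mm high, about 45 g. The three cores look alike but have three different bores, 19, 21 and 23 mm (which has which is not known: gauge it). The point is the ring's centre, half-way up, 7.5 mm over the mat at the start; z is the ring's axis. Any of the three may be the one in the taped square.
- square: an 80 mm square outlined in white tape on the green mat, flat, nothing to feel. The origin is its centre on the mat. Exactly one core lies in it, within 15 mm of its centre; the other two are more than 60 mm from its centre.
- gauge: upright steel taper gauge, fixed to the bench; the origin is on its axis, level with the mat (z up). Base 72 mm across, 14 mm high; collar 32 mm across up to 24 mm; neck 25 mm across up to 50 mm; then a smooth taper from 25 mm diameter at 50 mm above the mat to 17 mm at 90 mm (1 mm of diameter per 5 mm of height), then a rounded nose up to 103 mm.
- gauge_band (a point): point on the gauge's axis at the middle of its middle band, 68 mm above the mat. Lines go round the taper 53, 63, 73 and 83 mm above the mat; the 10 mm bands between carry three dots (lowest), two (middle), one (top). A core pushed lightly stops with its lower edge about mid-band: 78, 68 or 58 mm above the mat for a 19, 21 or 23 mm bore.
- gauge_top (a point): tip of the gauge's nose, on its axis, 103 mm above the mat; the flat on it is 6 mm across. A core gripped 0.5 mm off the axis catches on the taper some 5 mm too high; let go, it centres itself and slides down the rest of the way.
- bin_1_floor (a point): centre of the inside floor (3 mm above the mat) of the low blue open bin with one round stud on its flange. Bin 110 x 92 mm outside, 104 x 86 mm inside, long side along its x axis; walls 3 mm thick, 26 mm high. The 22 mm wide flange with the aluminium studs (11 mm across) is at the rim on its +x side, away from the robot. Fixed; the bins stand side by side in any order.
- bin_2_floor (a point): centre of the inside floor (3 mm above the mat) of the low blue open bin with two round studs on its flange. Bin 110 x 92 mm outside, 104 x 86 mm inside, long side along its x axis; walls 3 mm thick, 26 mm high. The 22 mm wide flange with the aluminium studs (11 mm across) is at the rim on its +x side, away from the robot. Fixed; the bins stand side by side in any order.
- bin_3_floor (a point): centre of the inside floor (3 mm above the mat) of the low blue open bin with three round studs on its flange. Bin 110 x 92 mm outside, 104 x 86 mm inside, long side along its x axis; walls 3 mm thick, 26 mm high. The 22 mm wide flange with the aluminium studs (11 mm across) is at the rim on its +x side, away from the robot. Fixed; the bins stand side by side in any order.
- driver_1: bystander, loose: lamp driver subassembly, round green board 48 mm across standing upright on a black housing, 48 mm high; origin under it on the mat
- driver_2: bystander, loose: lamp driver subassembly, round green board 48 mm across standing upright on a black housing, 48 mm high; origin under it on the mat
- driver_3: bystander, loose: lamp driver subassembly, round green board 48 mm across standing upright on a black housing, 48 mm high; origin under it on the mat
- tweezers: bystander, loose: steel tweezers 145 mm long lying flat, 8 mm high; origin near the middle, on the mat
- screwdriver: bystander, loose: screwdriver 170 mm long, 26 mm high, lying along its x axis; origin under its middle
- tape_roll: bystander, loose: roll of tape 84 mm across, 18 mm high, lying flat; origin at its centre on the mat
- dispenser: bystander, loose: small clear bottle with a white cap, 44 mm across, 95 mm high, standing; origin under its centre

How it is judged (in metres and radians):
On the way:
1. the core sits level and centred on the taper, its lower edge within 3.5 mm of where its bore stops, while the fingers press it lightly home (((horizontal distance between core_a_mid and gauge below 0.002 m and z of core_a_mid in the frame of gauge between 0.082 and 0.089 m and angle between core_a's own z axis and vertical below 0.05 rad and contact force between core_a and gauge above 3.5 N and contact force between core_a and the fingers above 1.5 N) or (horizontal distance between core_b_mid and gauge below 0.002 m and z of core_b_mid in the frame of gauge between 0.072 and 0.079 m and angle between core_b's own z axis and vertical below 0.05 rad and contact force between core_b and gauge above 3.5 N and contact force between core_b and the fingers above 1.5 N) or (horizontal distance between core_c_mid and gauge below 0.002 m and z of core_c_mid in the frame of gauge between 0.062 and 0.069 m and angle between core_c's own z axis and vertical below 0.05 rad and contact force between core_c and gauge above 3.5 N and contact force between core_c and the fingers above 1.5 N))), for 0.2 s.
At the end, for the whole second after the job is handed in: The core that lay in the taped square lies flat and at rest inside the bin of its band (19 mm bore, top band: one stud; 21 mm, middle: two; 23 mm, bottom: three), wholly within the walls; the other two cores are within 15 mm of where they lay and nothing is left in the taped square (((x of core_a_mid in the frame of bin_1_floor between -0.036 and 0.036 m and y of core_a_mid in the frame of bin_1_floor between -0.027 and 0.027 m and z of core_a_mid in the frame of bin_1_floor between 0.004 and 0.012 m and angle between core_a's own z axis and vertical below 0.1 rad and linear speed of core_a below 0.02 m/s and distance of each of core_b_mid, core_c_mid from where it was at the start of the episode below 0.015 m and horizontal distance between each of core_b_mid, core_c_mid and square above 0.05 m) or (x of core_b_mid in the frame of bin_2_floor between -0.036 and 0.036 m and y of core_b_mid in the frame of bin_2_floor between -0.027 and 0.027 m and z of core_b_mid in the frame of bin_2_floor between 0.004 and 0.012 m and angle between core_b's own z axis and vertical below 0.1 rad and linear speed of core_b below 0.02 m/s and distance of each of core_a_mid, core_c_mid from where it was at the start of the episode below 0.015 m and horizontal distance between each of core_a_mid, core_c_mid and square above 0.05 m) or (x of core_c_mid in the frame of bin_3_floor between -0.036 and 0.036 m and y of core_c_mid in the frame of bin_3_floor between -0.027 and 0.027 m and z of core_c_mid in the frame of bin_3_floor between 0.004 and 0.012 m and angle between core_c's own z axis and vertical below 0.1 rad and linear speed of core_c below 0.02 m/s and distance of each of core_a_mid, core_b_mid from where it was at the start of the episode below 0.015 m and horizontal distance between each of core_a_mid, core_b_mid and square above 0.05 m))); the robot touches nothing.
It fails at once if a core is forced against the gauge: the contact forces between them add up to over 45 N (as under a push of about 25 N) (contact force between any of core_a, core_b, core_c and gauge above 45 N).
It fails at once if a core falls freely faster than 0.6 m/s (a drop of about 20 mm) ((linear speed of core_a above 0.6 m/s and contact force between core_a and anything else below 0.01 N) or (linear speed of core_b above 0.6 m/s and contact force between core_b and anything else below 0.01 N) or (linear speed of core_c above 0.6 m/s and contact force between core_c and anything else below 0.01 N)).
It fails at once if another thing on the bench is moved more than 30 mm (distance of any of driver_1, driver_2, driver_3, tweezers, screwdriver, tape_roll, dispenser from where it was at the start of the episode above 0.03 m).
It also fails if it takes over 48 s, if anything falls off the work surface, if the arm or the gripper's body presses on something with over 40 N, if the wrist force passes 120 N, or if a joint passes its speed limit or range.

## Working session

There is one attempt and no reset: what is moved stays moved. The work goes in short steps, Python scripts to look and compute and a tool call to move; the robot and the scene stay as the last step left them, time stands still between calls to the robot, and variables do not carry over. Pictures are saved under pics/ and viewed, and the job is handed in when it is done.

Besides the shell and the picture viewer there is one more tool, called after ">>>" as name(argument=value, ...), one argument or row to a line, values as JSON. arm_command: Moves the arm, as the interface text tells. Its arguments: {"type":"object","properties":{"plan":{"type":"array"},"squeeze":{"type":"number"}},"required":["plan"]}

```bash
ls; mkdir -p pics
cat > h.py <<'E'
from bench import *
import numpy as np, cv2
from scipy.spatial.transform import Rotation as R
def shot(cam,fn=None):
    s=snapshot(cam)
    if fn: cv2.imwrite('pics/'+fn,cv2.cvtColor(s['pixels'],cv2.COLOR_RGB2BGR))
    return s
def ray(s,px):
    u=(px[0]-s['cx'])/s['fx'];v=(px[1]-s['cy'])/s['fy']
    d=np.array([u,v]);x=d.copy()
    for _ in range(30): x=d/(1+s['k1']*(x@x))
    E=np.array(s['extrinsics']);r=E[:3,:3]@np.array([x[0],-x[1],-1.]);return E[:3,3],r
def onz(s,px,z):
    o,r=ray(s,px);return o+r*(z-o[2])/r[2]
def proj(s,P):
    E=np.array(s['extrinsics']);p=E[:3,:3].T@(np.array(P,float)-E[:3,3]);x=np.array([p[0],-p[1]])/-p[2]
    x=x*(1+s['k1']*(x@x));return np.array([s['fx']*x[0]+s['cx'],s['fy']*x[1]+s['cy']])
E
python3 - <<'E'
from h import *
np.set_printoptions(precision=1,suppress=True)
st=sense();print({k:np.round(v,2) for k,v in st.items()})
for c in ['scene','top']:
    s=shot(c,c+'1.png');print(c,s['fx'],s['k1'],np.array(s['extrinsics'])[:3,3])
    for t,z in [('core_a_mid',7.5),('square',0),('gauge',0),('gauge_top',103),('gauge_band',68),('bin_1_floor',3),('bin_2_floor',3),('bin_3_floor',3)]:
        for d in pinpoint(c,t)[:4]: print(t,round(d['score'],2),np.array(d['pixel']),onz(s,d['pixel'],z))
E
```

```text
pics
{'time': np.float64(0.0), 'joint_pos': array([61.2,  7.5, 85.3, -0. , 87.3, -4.9]), 'qd': array([ 0.1,  0.1, -0. ,  0. ,  0.1, -0. ]), 'joint_efforts': array([ -0. , -56.9, -50.1,  -0. ,   0. ,  -0. ]), 'tool_pos': array([242.8, 548.4, 403.6]), 'tcp_rot': array([-179.9,   -0. ,  156.1]), 'ft_force': array([0.7, 0.4, 0.3]), 'wrist_torque': array([ 0.,  0., -0.]), 'finger_gap': np.float64(84.95)}
scene 453.0964483738336 -0.1135968505506583 [1012.2  597.1 1155.5]
square 0.76 [387.  276.5] [553.  257.7  -0. ]
square 0.18 [350.3 194.8] [456.8 -23.1   0. ]
gauge 0.98 [350.7 219.5] [513.9  48.9   0. ]
gauge_top 0.87 [354.  192.2] [492.1  31.5 103. ]
gauge_band 0.84 [349.6 202.5] [508.6  33.6  68. ]
bin_1_floor 0.85 [292.6 164.2] [ 529.8 -234.5    3. ]
bin_2_floor 0.61 [320.5 182.8] [ 503.5 -116.4    3. ]
bin_2_floor 0.24 [251.  196.8] [ 709.1 -206.6    3. ]
bin_3_floor 0.97 [283.6 139.7] [ 491.6 -343.5    3. ]
top 494.67894093211737 0.006554801206626156 [ 473.6  -17.9 1450.5]
core_a_mid 0.55 [219.5 205.5] [558.1 271.2   7.5]
square 0.71 [224.6 201.8] [569.8 258.2   0. ]
gauge 0.77 [302.  220.7] [519.1  29.6   0. ]
gauge_band 0.75 [302.9 220.8] [516.7  24.8  68. ]
bin_1_floor 0.91 [396.1 218. ] [ 532.7 -245.5    3. ]
bin_2_floor 0.78 [359.4 226.1] [ 506.8 -138.5    3. ]
bin_3_floor 0.86 [436.2 228.2] [ 505.4 -362.7    3. ]
bin_3_floor 0.43 [437.4 164.7] [ 692.5 -366.2    3. ]
bin_3_floor 0.19 [385.1 155. ] [ 718.2 -211.6    3. ]
```

View pics/scene1.png

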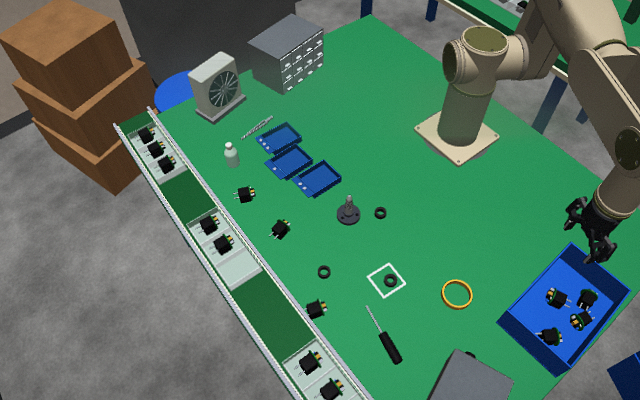

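View pics/top1.png

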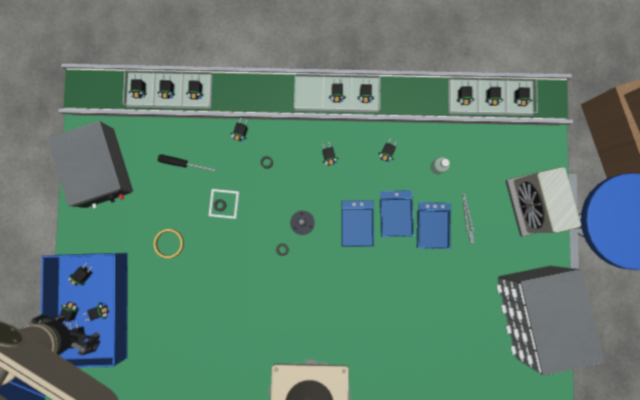

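```bash
cat >> h.py <<'E'
def rel(st,target,yaw=None):
    """shift/turn in tool axes from measured pose"""
    r=R.from_euler('xyz',st['tcp_rot'],degrees=True)
    d=r.inv().apply(np.array(target)-st['tool_pos'])
    out=[np.round(d,1)]
    if yaw is not None:
        out.append(np.round((r.inv()*R.from_euler('xyz',[180,0,yaw],degrees=True)).as_rotvec(),3))
    return out
E
python3 - <<'E'
from h import *
np.set_printoptions(precision=3,suppress=True)
s=shot('wrist','w1.png');st=sense();E=np.array(s['extrinsics']);r=R.from_euler('xyz',st['tcp_rot'],degrees=True)
print(s['fx'],s['k1'],r.inv().apply(E[:3,3]-st['tool_pos']));print(r.as_matrix().T@E[:3,:3])
for y in (180,90,-90,0,156): print(y,rel(st,[520,260,400],y))
E
```

```text
318.5504500912021 -0.03887642661438776 [73.249 -0.584 30.976]
[[ 0.001  0.957  0.289]
 [ 1.    -0.    -0.001]
 [-0.001  0.289 -0.957]]
180 [array([-370.3, -151.7,    4.7]), array([ 0.   , -0.   , -0.417])]
90 [array([-370.3, -151.7,    4.7]), array([-0.   , -0.   ,  1.154])]
-90 [array([-370.3, -151.7,    4.7]), array([ 0.   , -0.   , -1.988])]
0 [array([-370.3, -151.7,    4.7]), array([-0.   , -0.   ,  2.725])]
156 [array([-370.3, -151.7,    4.7]), array([ 0.   , -0.   ,  0.002])]
```

View pics/w1.png

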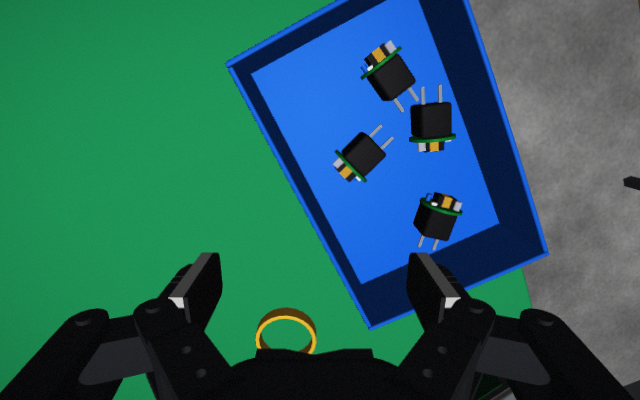

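Run:
```python
from h import *
st=sense()
print(rel(st,[558,275,330],90))
```

```text
[array([-398.9, -122.6,   74.7]), array([-0.   , -0.   ,  1.154])]
```

>>> arm_command(
  plan=[
    {"dx": -399,"dy": -123,"dz": 75,"wz": 1.154},
    {"dx": -399,"dy": -123,"dz": 75,"wz": 1.154},
    {"dx": -399,"dy": -123,"dz": 75,"wz": 1.154},
    {"dx": -399,"dy": -123,"dz": 75,"wz": 1.154},
    {"dx": -399,"dy": -123,"dz": 75,"wz": 1.154},
    {"dx": -399,"dy": -123,"dz": 75,"wz": 1.154},
    {"dx": -399,"dy": -123,"dz": 75,"wz": 1.154},
    {"dx": -399,"dy": -123,"dz": 75,"wz": 1.154},
    {"dx": -399,"dy": -123,"dz": 75,"wz": 1.154},
    {"dx": -399,"dy": -123,"dz": 75,"wz": 1.154},
    {"dx": -399,"dy": -123,"dz": 75,"wz": 1.154},
    {"dx": -399,"dy": -123,"dz": 75,"wz": 1.154},
  ],
)

```text
invalid input
```

Run:
```python
from h import *
st=sense();print(st['time'],st['tool_pos'],st['tcp_rot'],st['joint_pos'])
s=shot('wrist','w2.png')
for t,z in [('core_a_mid',7.5),('square',0)]:
    for d in pinpoint('wrist',t)[:4]: print(t,round(d['score'],2),np.array(d['pixel']),onz(s,d['pixel'],z))
```

```text
0.95 [242.88072331 548.65397715 404.69812287] [ 1.79999971e+02 -1.69037393e-04  1.56117838e+02] [ 6.12265962e+01  7.47168995e+00  8.52666155e+01  1.71087243e-04
  8.72616800e+01 -4.89125006e+00]
```

View pics/w2.png

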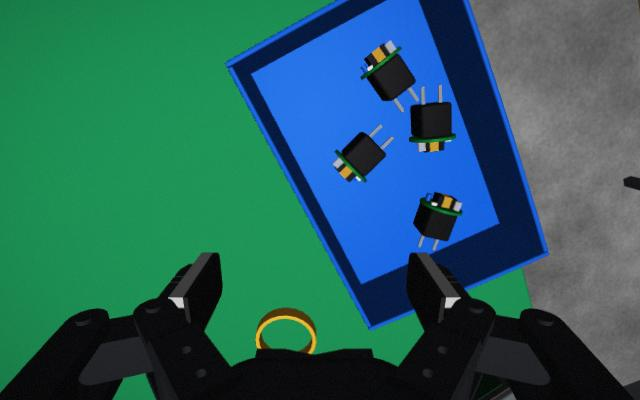

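>>> arm_command(
  plan=[
    {"jaw": 0,"dx": -100,"dy": -31,"dz": 20,"wx": 0,"wy": 0,"wz": 0.3},
    {"jaw": 0,"dx": -399,"dy": -123,"dz": 75,"wx": 0,"wy": 0,"wz": 1.154},
    {"jaw": 0,"dx": -399,"dy": -123,"dz": 75,"wx": 0,"wy": 0,"wz": 1.154},
    {"jaw": 0,"dx": -399,"dy": -123,"dz": 75,"wx": 0,"wy": 0,"wz": 1.154},
    {"jaw": 0,"dx": -399,"dy": -123,"dz": 75,"wx": 0,"wy": 0,"wz": 1.154},
    {"jaw": 0,"dx": -399,"dy": -123,"dz": 75,"wx": 0,"wy": 0,"wz": 1.154},
    {"jaw": 0,"dx": -399,"dy": -123,"dz": 75,"wx": 0,"wy": 0,"wz": 1.154},
    {"jaw": 0,"dx": -399,"dy": -123,"dz": 75,"wx": 0,"wy": 0,"wz": 1.154},
    {"jaw": 0,"dx": -399,"dy": -123,"dz": 75,"wx": 0,"wy": 0,"wz": 1.154},
    {"jaw": 0,"dx": -399,"dy": -123,"dz": 75,"wx": 0,"wy": 0,"wz": 1.154},
    {"jaw": 0,"dx": -399,"dy": -123,"dz": 75,"wx": 0,"wy": 0,"wz": 1.154},
    {"jaw": 0,"dx": -399,"dy": -123,"dz": 75,"wx": 0,"wy": 0,"wz": 1.154},
  ],
)

```text
time: 2.3
tool_pos: [557.3, 275.5, 329.9]
tcp_rot: [-180.0, -0.0, 90.1]
ft_force: [-0.8, -0.0, -0.1]
finger_gap: 85.5
```

Run:
```python
from h import *
st=sense();print(st['time'],st['tool_pos'],st['tcp_rot'],st['joint_pos'])
s=shot('wrist','w2.png')
for t,z in [('core_a_mid',7.5),('square',0)]:
    for d in pinpoint('wrist',t)[:4]: print(t,round(d['score'],2),np.array(d['pixel']),onz(s,d['pixel'],z))
```

```text
2.3 [557.34904053 275.45044935 329.93223133] [-1.79997780e+02 -2.26479610e-02  9.00583655e+01] [2.15685942e+01 1.33182045e+01 8.65938870e+01 2.22166584e-02
 8.00816704e+01 2.15064027e+01]
core_a_mid 0.96 [309.8 187.3] [553.69543354 271.54892081   7.5       ]
```

View pics/w2.png

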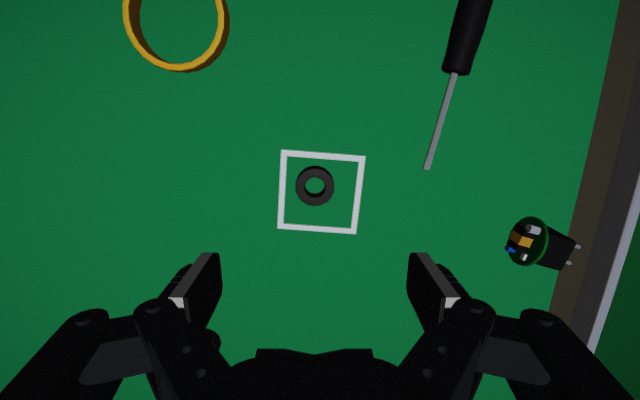

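```bash
cat >> h.py <<'E'
from scipy.optimize import least_squares
def sil(s,x,y,z0,z1,r=18):
    a=np.linspace(0,2*np.pi,72,endpoint=False)
    P=[proj(s,[x+r*np.cos(t),y+r*np.sin(t),z]) for z in (z0,z1) for t in a]
    return cv2.convexHull(np.array(P,np.float32)).reshape(-1,2)
def cen(poly):
    m=cv2.moments(np.asarray(poly,np.float32).reshape(-1,1,2));return np.array([m['m10'],m['m01']])/m['m00'],m['m00']
def fitcore(s,guess,z0=0,rad=None,thr=65):
    g=proj(s,[guess[0],guess[1],z0+7.5])
    im=s['pixels'].astype(int);mask=(im.max(2)<thr).astype(np.uint8)
    n,l,stt,c=cv2.connectedComponentsWithStats(mask)
    k=min((i for i in range(1,n) if stt[i][4]>60),key=lambda i:np.hypot(*(c[i]-g)))
    cs,_=cv2.findContours((l==k).astype(np.uint8),cv2.RETR_EXTERNAL,cv2.CHAIN_APPROX_NONE)
    h=cv2.convexHull(max(cs,key=len)).reshape(-1,2);c0,A=cen(h)
    f=lambda p:cen(sil(s,p[0],p[1],z0,z0+15))[0]-c0
    q=least_squares(f,guess[:2],diff_step=1e-3).x
    return q,c0,A,cen(sil(s,*q,z0,z0+15))[1]
E
python3 - <<'E'
from h import *
s=shot('wrist')
for t in (45,65): print(fitcore(s,[554,271],thr=t))
print(s['pixels'][150:240:6,314])
E
```

```text
(array([558.07887967, 273.95979034]), array([314.40425844, 185.32452276]), 1135.0, 1259.8739934468176)
(array([558.01122945, 273.659805  ]), array([314.33119658, 185.63205128]), 1170.0, 1259.3894732708577)
[[ 20 114  66]
 [187 190 197]
 [ 19 114  65]
 [ 15  15  16]
 [ 43  41  43]
 [ 18 114  64]
 [ 22 114  66]
 [ 18 112  64]
 [ 38  37  38]
 [ 38  37  38]
 [ 19 114  65]
 [ 19 114  64]
 [ 20 113  66]
 [188 190 197]
 [ 23 114  65]]
```

>>> arm_command(
  plan=[
    {"jaw": 0,"dx": -1.8,"dy": 0.5,"dz": 45,"wx": 0,"wy": 0,"wz": 0},
    {"jaw": 0.1,"dx": -1.8,"dy": 0.5,"dz": 90,"wx": 0,"wy": 0,"wz": 0},
    {"jaw": 0.2,"dx": -1.8,"dy": 0.5,"dz": 100,"wx": 0,"wy": 0,"wz": 0},
    {"jaw": 0.3,"dx": -1.8,"dy": 0.5,"dz": 100,"wx": 0,"wy": 0,"wz": 0},
    {"jaw": 0.3,"dx": -1.8,"dy": 0.5,"dz": 100,"wx": 0,"wy": 0,"wz": 0},
  ],
)

```text
time: 3.0
tool_pos: [559.2, 273.4, 232.0]
tcp_rot: [179.9, -0.1, 90.0]
ft_force: [0.6, 0.1, 0.3]
finger_gap: 59.7
```

Run:
```python
from h import *
st=sense();print(st['time'],st['tool_pos'],st['tcp_rot'],st['finger_gap'])
s=shot('wrist','w3.png')
for t in (45,65): print(fitcore(s,[558,273],thr=t))
```

```text
3.0 [559.16574288 273.44798442 231.96504263] [ 1.79863446e+02 -5.31200801e-02  9.00246447e+01] 59.70039676344389
(array([557.91527985, 273.76893115]), array([310.93144255, 220.35243951]), 2521.0, 2744.2957783685997)
(array([557.96822525, 273.65017849]), array([311.01445049, 220.52423536]), 2572.0, 2743.613391605206)
```

View pics/w3.png

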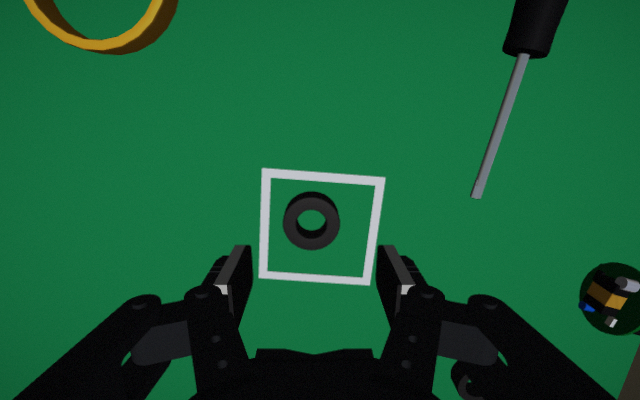

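>>> arm_command(
  plan=[
    {"jaw": 0.3,"dx": 0,"dy": 0,"dz": 35,"wx": 0,"wy": 0,"wz": 0},
    {"jaw": 0.3,"dx": 0,"dy": 0,"dz": 54,"wx": 0,"wy": 0,"wz": 0},
    {"jaw": 0.3,"dx": 0,"dy": 0,"dz": 54,"wx": 0,"wy": 0,"wz": 0},
    {"jaw": 0.45,"dx": 0,"dy": 0,"dz": 54,"wx": 0,"wy": 0,"wz": 0},
    {"jaw": 0.55,"dx": 0,"dy": 0,"dz": 54,"wx": 0,"wy": 0,"wz": 0},
    {"jaw": 0.8,"dx": 0,"dy": 0,"dz": 54,"wx": 0,"wy": 0,"wz": 0},
    {"jaw": 0.8,"dx": 0,"dy": 0,"dz": 54,"wx": 0,"wy": 0,"wz": 0},
    {"jaw": 0.8,"dx": 0,"dy": 0,"dz": 54,"wx": 0,"wy": 0,"wz": 0},
  ],
  squeeze=30,
)

```text
time: 3.85
tool_pos: [559.7, 273.4, 178.8]
tcp_rot: [179.8, -0.1, 90.0]
ft_force: [-1.8, 0.4, 5.9]
finger_gap: 34.8
```

Run:
```python
from h import *
st=sense();print(st['time'],st['tool_pos'],st['tcp_rot'],st['finger_gap'],st['ft_force'])
s=shot('wrist','w4.png')
```

```text
3.85 [559.74824946 273.37318136 178.84154012] [ 1.79769131e+02 -9.04759344e-02  9.00020366e+01] 34.82390751808885 [-1.81986683  0.43704785  5.93857059]
```

View pics/w4.png

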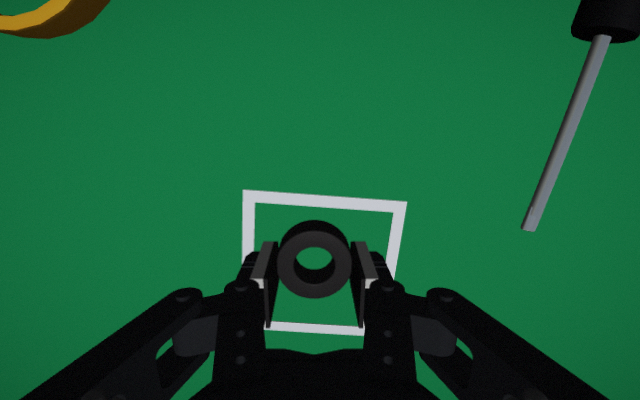

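>>> arm_command(
  plan=[
    {"jaw": 0.8,"dx": 0,"dy": 0,"dz": -20,"wx": 0,"wy": 0,"wz": 0},
    {"jaw": 0.8,"dx": 0,"dy": 0,"dz": -60,"wx": 0,"wy": 0,"wz": 0},
    {"jaw": 0.8,"dx": 0,"dy": 0,"dz": -105,"wx": 0,"wy": 0,"wz": 0},
    {"jaw": 0.8,"dx": -20,"dy": -3,"dz": -145,"wx": 0,"wy": 0,"wz": 0},
    {"jaw": 0.8,"dx": -60,"dy": -9,"dz": -154,"wx": 0,"wy": 0,"wz": 0},
    {"jaw": 0.8,"dx": -105,"dy": -15,"dz": -154,"wx": 0,"wy": 0,"wz": 0},
    {"jaw": 0.8,"dx": -150,"dy": -22,"dz": -154,"wx": 0,"wy": 0,"wz": 0},
    {"jaw": 0.8,"dx": -195,"dy": -28,"dz": -154,"wx": 0,"wy": 0,"wz": 0},
    {"jaw": 0.8,"dx": -240,"dy": -35,"dz": -154,"wx": 0,"wy": 0,"wz": 0},
    {"jaw": 0.8,"dx": -273.5,"dy": -40,"dz": -154,"wx": 0,"wy": 0,"wz": 0},
    {"jaw": 0.8,"dx": -273.5,"dy": -40,"dz": -154,"wx": 0,"wy": 0,"wz": 0},
    {"jaw": 0.8,"dx": -273.5,"dy": -40,"dz": -154,"wx": 0,"wy": 0,"wz": 0},
  ],
)

```text
time: 5.1
tool_pos: [518.7, -1.3, 331.2]
tcp_rot: [179.9, -0.0, 89.9]
ft_force: [0.2, 0.9, -0.9]
finger_gap: 35.0
```

Run:
```python
from h import *
st=sense();print(st['time'],st['tool_pos'],st['tcp_rot'],st['finger_gap'],st['ft_force'])
s=shot('wrist','w5.png')
for t,z in [('gauge',0),('gauge_top',103),('gauge_band',68)]:
    for d in pinpoint('wrist',t)[:2]: print(t,round(d['score'],2),np.array(d['pixel']),onz(s,d['pixel'],z))
st=sense();print(st['tool_pos'],st['ft_force'])
```

```text
5.1 [518.67938645  -1.26919105 331.24833164] [ 1.79852391e+02 -7.33083067e-03  8.98750859e+01] 35.02387991156156 [ 0.24829067  0.90388297 -0.93679436]
gauge 0.62 [300.8 145.8] [507.51844559  32.75597747   0.        ]
gauge_top 0.61 [303.7 172.7] [513.03326368  29.15247743 103.        ]
gauge_band 0.69 [303.3 158.1] [511.81412801  32.55291815  68.        ]
[5.18650430e+02 4.84865666e-01 3.30095991e+02] [ 0.55338427 -0.1208644  -0.38608969]
```

View pics/w5.png

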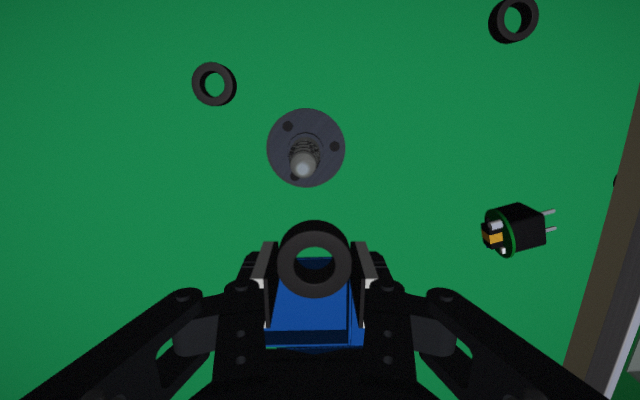

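Run:
```python
from h import *
s=shot('wrist');st=sense();print(st['tool_pos'],st['tcp_rot'],np.array(s['extrinsics'])[:3,3])
im=s['pixels'].astype(int)
mask=(im[...,1]-im[...,0]<30).astype(np.uint8)
n,l,stt,c=cv2.connectedComponentsWithStats(mask)
k=l[130,300];print(stt[k],c[k])
cs,_=cv2.findContours((l==k).astype(np.uint8),cv2.RETR_EXTERNAL,cv2.CHAIN_APPROX_NONE)
h=cv2.convexHull(max(cs,key=len)).reshape(-1,2);c0,A=cen(h)
f=lambda p:cen(sil(s,p[0],p[1],0,14,36))[0]-c0
q=least_squares(f,[515,31],diff_step=1e-3).x;print('gauge base',q,A,cen(sil(s,*q,0,14,36))[1])
# nose tip prediction, compare
print('pred tip',proj(s,[*q,103]),'pred50',proj(s,[*q,60]))
o=cv2.cvtColor(s['pixels'],cv2.COLOR_RGB2BGR)
a=cv2.resize(o[100:200,250:360],None,fx=6,fy=6,interpolation=cv2.INTER_CUBIC)
cv2.imwrite('pics/g1.png',a)
cv2.imwrite('pics/c1.png',cv2.resize(o[210:310,260:370],None,fx=6,fy=6,interpolation=cv2.INTER_CUBIC))
```

```text
[5.18611825e+02 4.73222403e-01 3.29900351e+02] [ 1.79983354e+02 -7.93779999e-03  9.00993972e+01] [518.5437416   73.34631272 299.1340537 ]
[ 267  110   79   79 4848] [306.14026403 149.36117987]
gauge base [512.03330876  31.98856436] 4795.0 5078.683838325436
pred tip [302.96391862 171.32997984] pred50 [304.76085429 159.57484877]
```

View pics/g1.png

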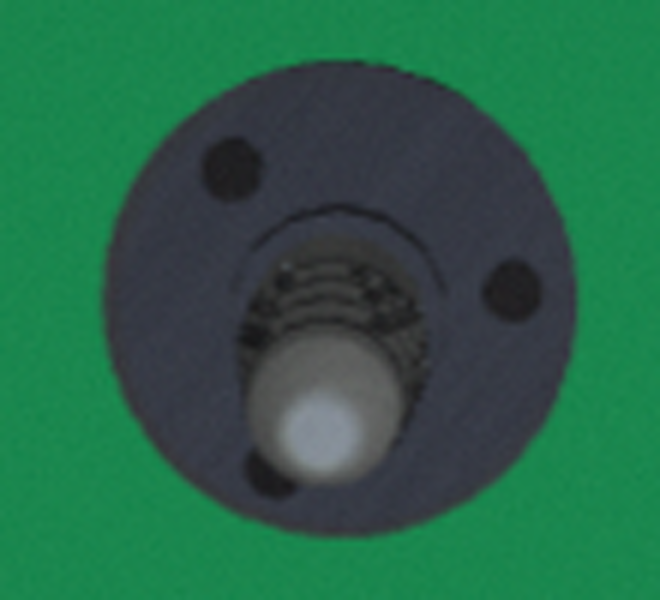

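View pics/c1.png

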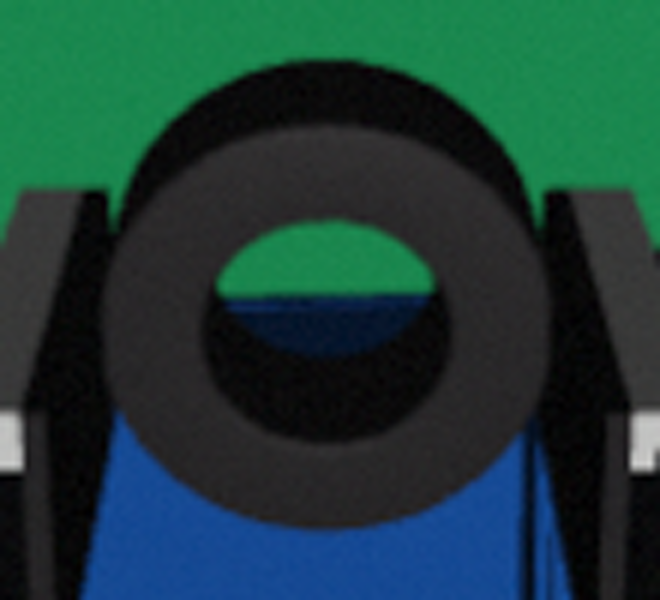

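Run:
```python
from h import *
s=shot('wrist');st=sense();T=st['tool_pos']
a=np.linspace(0,2*np.pi,180)
def bb(p,r):
    P=np.array([proj(s,[p[0]+r*np.cos(t),p[1]+r*np.sin(t),p[2]]) for t in a]);return np.r_[P.min(0),P.max(0)]
off=lambda v:np.array([260+v[0]/6,210+v[1]/6,260+v[2]/6,210+v[3]/6])-0.42
B=off([103,123,550,528]);Bb=off([202,218,453,443])
q=least_squares(lambda p:bb(p,18)-B,[518,0,165]).x;print('core top',q,q-T,bb(q,18)-B)
q2=least_squares(lambda p:bb([p[0],p[1],q[2]],p[2])-Bb,[518,0,10]).x;print('bore',q2,bb([q2[0],q2[1],q[2]],q2[2])-Bb)
```

```text
core top [518.83038923  -1.41214086 161.83368111] [   0.25561413   -1.81764115 -167.94868742] [-0.20762718  0.22353288  0.20758701 -0.24086158]
bore [518.91054052  -1.41238266  10.06230168] [-0.02187428  0.02395887  0.02187206 -0.02498111]
```

>>> arm_command(
  plan=[
    {"jaw": 0.8,"dx": 16,"dy": -3.3,"dz": 15,"wx": 0,"wy": 0,"wz": 0},
    {"jaw": 0.8,"dx": 31,"dy": -6.6,"dz": 30,"wx": 0,"wy": 0,"wz": 0},
    {"jaw": 0.8,"dx": 31,"dy": -6.6,"dz": 34,"wx": 0,"wy": 0,"wz": 0},
    {"jaw": 0.8,"dx": 31,"dy": -6.6,"dz": 34,"wx": 0,"wy": 0,"wz": 0},
    {"jaw": 0.8,"dx": 31,"dy": -6.6,"dz": 34,"wx": 0,"wy": 0,"wz": 0},
  ],
)

```text
time: 5.9
tool_pos: [512.0, 30.4, 295.8]
tcp_rot: [180.0, 0.0, 90.0]
ft_force: [0.3, -0.4, 0.1]
finger_gap: 34.8
```

Run:
```python
from h import *
for i in range(3):
    s=shot('wrist');st=sense();print(st['time'],st['tool_pos'],st['tcp_rot'],st['finger_gap'],st['ft_force'])
o=cv2.cvtColor(s['pixels'],cv2.COLOR_RGB2BGR)
print('pred tip',proj(s,[512.2,31.8,103]),proj(s,[512.2,31.8,90]))
cv2.imwrite('pics/c2.png',cv2.resize(o[210:310,260:370],None,fx=6,fy=6,interpolation=cv2.INTER_CUBIC))
```

```text
5.95 [512.15619472  30.17812988 296.21042509] [1.79956279e+02 1.51235625e-02 9.00068307e+01] 34.98344412652578 [ 0.06030731 -0.18126701 -0.43538267]
6.0 [512.21190619  30.0700504  296.36830667] [1.79939575e+02 1.32848857e-02 8.99880857e+01] 35.09201953645104 [-0.33487724 -0.0237329  -0.25296037]
6.05 [512.20613638  30.02896584 296.38537541] [1.79935377e+02 8.74959067e-03 8.99784522e+01] 34.93306648158548 [0.22260779 0.48947468 0.17505645]
pred tip [313.23027548 236.76250795] [313.23534111 227.89185205]
```

View pics/c2.png

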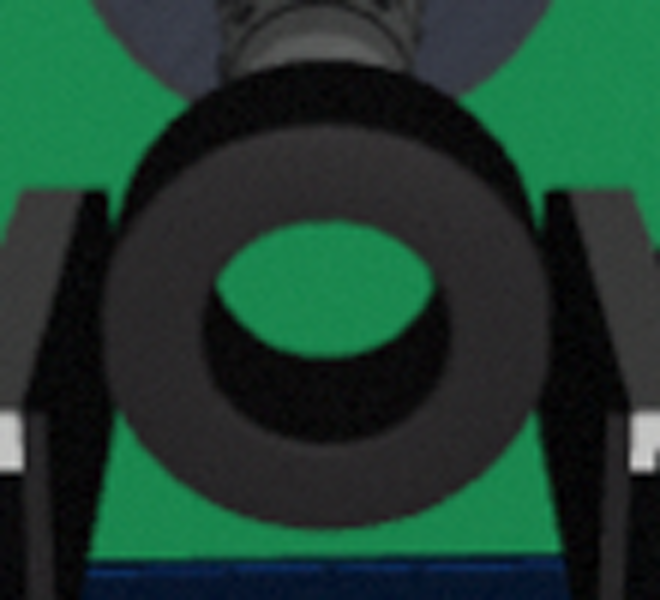

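>>> arm_command(
  plan=[
    {"jaw": 0.8,"dx": 1.5,"dy": -0.2,"dz": 0,"wx": 0,"wy": 0,"wz": 0},
    {"jaw": 0.8,"dx": 1.5,"dy": -0.2,"dz": 7,"wx": 0,"wy": 0,"wz": 0},
    {"jaw": 0.8,"dx": 1.5,"dy": -0.2,"dz": 14,"wx": 0,"wy": 0,"wz": 0},
    {"jaw": 0.8,"dx": 1.5,"dy": -0.2,"dz": 19,"wx": 0,"wy": 0,"wz": 0},
    {"jaw": 0.8,"dx": 1.5,"dy": -0.2,"dz": 19,"wx": 0,"wy": 0,"wz": 0},
  ],
)

```text
time: 6.55
tool_pos: [511.0, 31.8, 275.2]
tcp_rot: [-179.9, -0.0, 90.0]
ft_force: [-0.5, 0.7, -0.6]
finger_gap: 34.7
```

Run:
```python
from h import *
for i in range(3):
    s=shot('wrist');st=sense();print(st['time'],st['tool_pos'],st['tcp_rot'],st['finger_gap'],st['ft_force'])
o=cv2.cvtColor(s['pixels'],cv2.COLOR_RGB2BGR)
print('pred tip',proj(s,[512.2,31.8,103]),proj(s,[512.2,31.8,90]))
cv2.imwrite('pics/c3.png',cv2.resize(o[210:310,260:370],None,fx=6,fy=6,interpolation=cv2.INTER_CUBIC))
```

```text
6.6 [511.27107686  31.83979703 275.80837387] [-1.79907426e+02 -1.93751664e-03  8.99992500e+01] 35.13270955331189 [ 0.20278673  0.58796766 -1.27350627]
6.65 [511.49177275  31.82540186 276.3041383 ] [-1.79954575e+02 -3.54397543e-04  8.99975054e+01] 34.790592046247816 [ 0.12856134 -0.42232632 -0.89133633]
6.7 [511.65637121  31.81505842 276.64096224] [-1.79991496e+02  2.38419407e-03  8.99987882e+01] 34.67824856027131 [-0.13280989 -0.68823387 -0.89260404]
pred tip [315.36388641 256.51070474] [315.26006946 245.23894216]
```

View pics/c3.png

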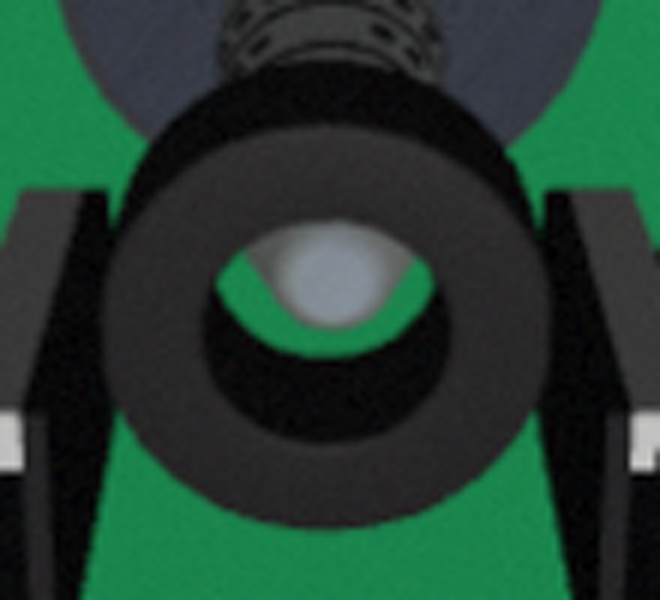

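>>> arm_command(
  plan=[
    {"jaw": 0.8,"dx": 0,"dy": 0,"dz": 3,"wx": 0,"wy": 0,"wz": 0},
    {"jaw": 0.8,"dx": 0,"dy": 0,"dz": 6,"wx": 0,"wy": 0,"wz": 0},
    {"jaw": 0.8,"dx": 0,"dy": 0,"dz": 9,"wx": 0,"wy": 0,"wz": 0},
    {"jaw": 0.8,"dx": 0,"dy": 0,"dz": 9,"wx": 0,"wy": 0,"wz": 0},
    {"jaw": 0.8,"dx": 0,"dy": 0,"dz": 9,"wx": 0,"wy": 0,"wz": 0},
  ],
)

```text
time: 7.2
tool_pos: [511.6, 31.9, 267.5]
tcp_rot: [-180.0, -0.0, 90.0]
ft_force: [-0.8, 0.0, -0.9]
finger_gap: 34.6
```

Run:
```python
from h import *
for i in range(4):
    s=shot('wrist');st=sense();print(st['time'],st['tool_pos'],st['tcp_rot'],st['finger_gap'],st['ft_force'],st['wrist_torque'])
o=cv2.cvtColor(s['pixels'],cv2.COLOR_RGB2BGR)
cv2.imwrite('pics/c4.png',cv2.resize(o[180:310,260:370],None,fx=6,fy=6,interpolation=cv2.INTER_CUBIC)[:600])
```

```text
7.25 [511.63176332  31.86807695 267.70373327] [-1.79997353e+02  1.11847740e-03  9.00029013e+01] 34.74672069279937 [ 0.05939983  0.11725586 -0.21016257] [-0.00769206  0.03146914  0.0716097 ]
7.3 [511.68868093  31.85942687 267.80744028] [ 1.79988855e+02 -6.35229045e-04  9.00006055e+01] 34.813748044362484 [-0.45264697  0.31793016 -0.63432749] [ 0.01346866 -0.02084975 -0.02846639]
7.35 [511.71819616  31.84422819 267.85424973] [1.79984477e+02 6.29939791e-04 8.99985465e+01] 34.71447605601282 [ 0.48249441 -0.12980307 -0.54774261] [ 0.01877989 -0.01033639  0.01663968]
7.4 [511.70852189  31.8488186  267.85429116] [1.79983964e+02 1.36912347e-03 9.00012405e+01] 34.52730420787216 [-0.24480027 -0.01123582 -0.07559523] [ 0.02541793 -0.03857294 -0.01920435]
```

View pics/c4.png

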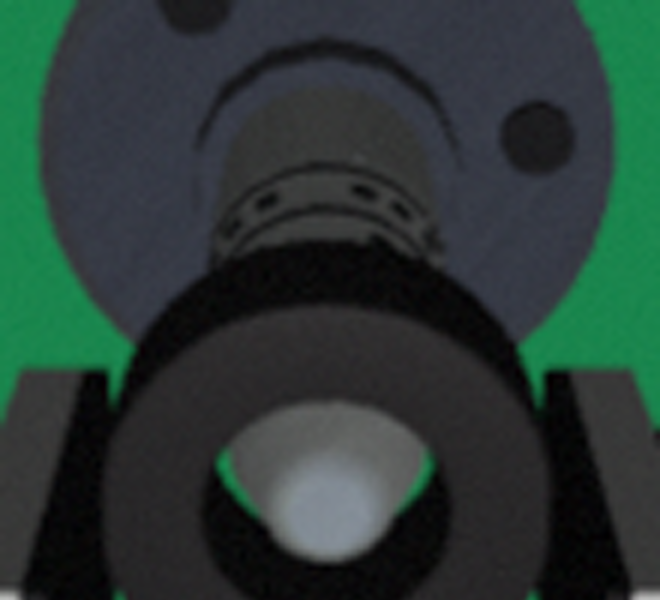

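>>> arm_command(
  plan=[
    {"jaw": 0.8,"dx": 0,"dy": 0,"dz": 2,"wx": 0,"wy": 0,"wz": 0},
    {"jaw": 0.8,"dx": 0,"dy": 0,"dz": 4,"wx": 0,"wy": 0,"wz": 0},
    {"jaw": 0.8,"dx": 0,"dy": 0,"dz": 5,"wx": 0,"wy": 0,"wz": 0},
    {"jaw": 0.8,"dx": 0,"dy": 0,"dz": 5,"wx": 0,"wy": 0,"wz": 0},
  ],
)

```text
time: 7.8
tool_pos: [511.5, 31.8, 262.4]
tcp_rot: [-180.0, 0.0, 90.0]
ft_force: [-0.1, 0.2, -0.3]
finger_gap: 34.8
```

Run:
```python
from h import *
for i in range(4):
    s=shot('wrist');st=sense();print(st['time'],st['tool_pos'],st['ft_force'],st['wrist_torque'])
```

```text
7.85 [511.59095947  31.83630762 262.54597348] [-0.24318082 -0.15239571 -0.92208478] [ 0.05079661  0.06203055 -0.0056364 ]
7.9 [511.60494355  31.84896368 262.62152563] [-0.23856517  0.08040754 -0.16109215] [-0.00394693 -0.00781588  0.01032287]
7.95 [511.62809847  31.86080596 262.70222622] [-0.11741265 -0.0117492  -0.43441277] [-0.01045863  0.01624864 -0.03486843]
8.0 [511.63589928  31.84702785 262.75073355] [ 0.18435456  0.76696679 -0.72483351] [-0.02000497  0.02655137  0.00512663]
```

No contact yet; bottom about 84 mm. Continue.

>>> arm_command(
  plan=[
    {"jaw": 0.8,"dx": 0,"dy": 0,"dz": 2,"wx": 0,"wy": 0,"wz": 0},
    {"jaw": 0.8,"dx": 0,"dy": 0,"dz": 4,"wx": 0,"wy": 0,"wz": 0},
    {"jaw": 0.8,"dx": 0,"dy": 0,"dz": 5,"wx": 0,"wy": 0,"wz": 0},
    {"jaw": 0.8,"dx": 0,"dy": 0,"dz": 5,"wx": 0,"wy": 0,"wz": 0},
  ],
)

```text
time: 8.4
tool_pos: [511.7, 31.7, 257.7]
tcp_rot: [180.0, 0.0, 90.0]
ft_force: [1.0, -0.7, -0.8]
finger_gap: 34.7
```

Run:
```python
from h import *
for i in range(4):
    s=shot('wrist');st=sense();print(st['time'],st['tool_pos'],st['ft_force'],st['wrist_torque'])
```

```text
8.45 [511.72767663  31.74995565 257.66902161] [ 2.11744187 -1.51725663 -1.36444468] [-0.24532066 -0.31251697  0.03414774]
8.5 [511.72050469  31.73504882 257.67965519] [ 1.50935286 -0.55841969 -1.68534276] [-0.20997625 -0.30620146  0.01584014]
8.55 [511.72047533  31.75275442 257.68763506] [ 1.43849662 -0.64489801 -2.0167748 ] [-0.26733252 -0.35226405  0.02271571]
8.6 [511.71324161  31.76097053 257.69328296] [ 3.4323263  -0.83789087 -1.71992638] [-0.25927667 -0.3214881   0.05308803]
```

>>> arm_command(
  plan=[
    {"jaw": 0.8,"dx": -0.3,"dy": 0.7,"dz": 0,"wx": 0,"wy": 0,"wz": 0},
    {"jaw": 0.8,"dx": -0.3,"dy": 0.7,"dz": 0,"wx": 0,"wy": 0,"wz": 0},
    {"jaw": 0.8,"dx": -0.3,"dy": 0.7,"dz": 0,"wx": 0,"wy": 0,"wz": 0},
  ],
)

```text
time: 8.9
tool_pos: [512.1, 31.6, 257.6]
tcp_rot: [-180.0, -0.0, 90.0]
ft_force: [-2.4, -0.1, 0.7]
finger_gap: 35.0
```

Run:
```python
from h import *
F=[]
for i in range(4):
    s=shot('wrist');st=sense();F.append(np.r_[st['tool_pos'],st['ft_force'],st['wrist_torque']])
print(st['time'],np.round(np.mean(F,0),2))
```

```text
9.1 [ 5.1212e+02  3.1610e+01  2.5757e+02 -2.3200e+00 -2.2000e-01  1.0500e+00
 -8.0000e-02  4.1000e-01  1.0000e-02]
```

>>> arm_command(
  plan=[
    {"jaw": 0.8,"dx": 0,"dy": -0.3,"dz": 0,"wx": 0,"wy": 0,"wz": 0},
    {"jaw": 0.8,"dx": 0,"dy": -0.3,"dz": 0,"wx": 0,"wy": 0,"wz": 0},
    {"jaw": 0.5,"dx": 0,"dy": -0.3,"dz": 0,"wx": 0,"wy": 0,"wz": 0},
    {"jaw": 0.45,"dx": 0,"dy": -0.3,"dz": 0,"wx": 0,"wy": 0,"wz": 0},
    {"jaw": 0.45,"dx": 0,"dy": -0.3,"dz": 0,"wx": 0,"wy": 0,"wz": 0},
    {"jaw": 0.45,"dx": 0,"dy": -0.3,"dz": 0,"wx": 0,"wy": 0,"wz": 0},
  ],
)

```text
time: 9.7
tool_pos: [512.2, 31.5, 257.8]
tcp_rot: [180.0, 0.0, 90.0]
ft_force: [0.3, -0.3, -0.2]
finger_gap: 46.8
```

Run:
```python
from h import *
F=[]
for i in range(3):
    s=shot('wrist');st=sense();F.append(np.r_[st['tool_pos'],st['ft_force'],st['finger_gap']])
print(st['time'],np.round(np.mean(F,0),2))
o=cv2.cvtColor(s['pixels'],cv2.COLOR_RGB2BGR)
cv2.imwrite('pics/c5.png',cv2.resize(o[180:330,230:400],None,fx=4,fy=4,interpolation=cv2.INTER_CUBIC)[:600])
s=shot('scene');o=cv2.cvtColor(s['pixels'],cv2.COLOR_RGB2BGR)
cv2.imwrite('pics/s5.png',cv2.resize(o[150:250,290:410],None,fx=6,fy=6,interpolation=cv2.INTER_CUBIC)[:600])
```

```text
9.85 [ 5.1209e+02  3.1550e+01  2.5776e+02 -2.9000e-01 -5.8000e-01  4.0000e-02
  4.7030e+01]
```

View pics/c5.png

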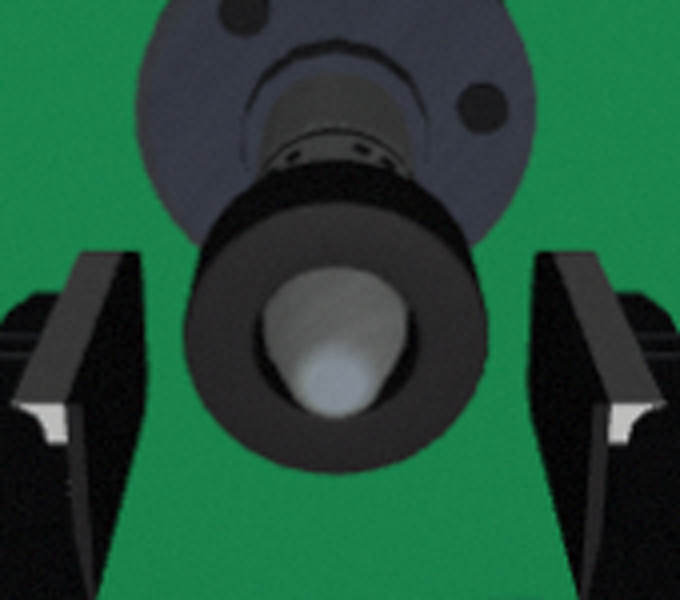

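View pics/s5.png

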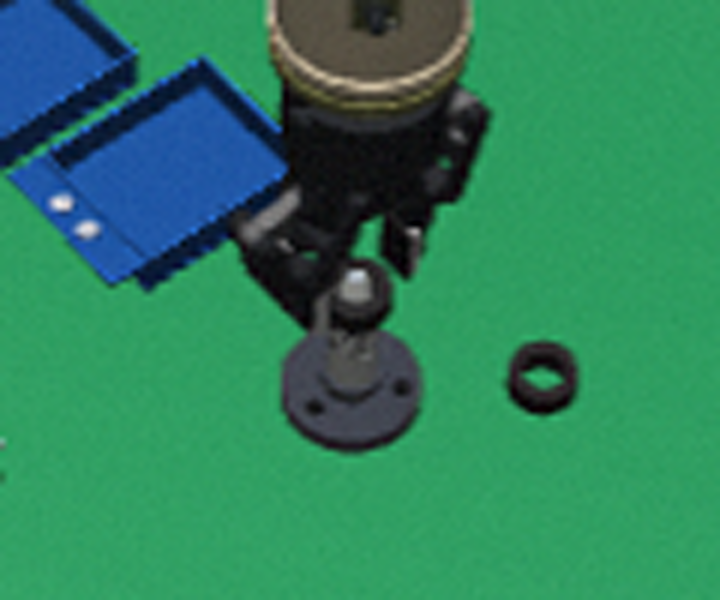

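>>> arm_command(
  plan=[
    {"jaw": 0.45,"dx": 0,"dy": 0,"dz": -10,"wx": 0,"wy": 0,"wz": 0},
    {"jaw": 0.45,"dx": 0,"dy": 0,"dz": -25,"wx": 0,"wy": 0,"wz": 0},
    {"jaw": 0.45,"dx": 0,"dy": 0,"dz": -28,"wx": 0,"wy": 0,"wz": 0},
    {"jaw": 0.6,"dx": 0,"dy": 0,"dz": -28,"wx": 0,"wy": 0,"wz": 0},
    {"jaw": 0.72,"dx": 0,"dy": 0,"dz": -28,"wx": 0,"wy": 0,"wz": 0},
    {"jaw": 0.72,"dx": 0,"dy": 0,"dz": -28,"wx": 0,"wy": 0,"wz": 0},
    {"jaw": 0.72,"dx": 0,"dy": 0,"dz": -28,"wx": 0,"wy": 0,"wz": 0},
  ],
)

```text
time: 10.6
tool_pos: [511.8, 31.6, 285.2]
tcp_rot: [-179.9, 0.0, 90.0]
ft_force: [-0.5, 0.7, -0.0]
finger_gap: 23.9
```

Run:
```python
from h import *
F=[]
for i in range(3):
    s=shot('wrist');st=sense();F.append(np.r_[st['tool_pos'],st['ft_force'],st['finger_gap']])
print(st['time'],np.round(F,2))
o=cv2.cvtColor(s['pixels'],cv2.COLOR_RGB2BGR)
cv2.imwrite('pics/c6.png',cv2.resize(o[180:330,230:400],None,fx=4,fy=4,interpolation=cv2.INTER_CUBIC)[:600])
```

```text
10.75 [[ 5.1182e+02  3.1550e+01  2.8519e+02 -3.0000e-02  1.0200e+00  3.9000e-01
   2.4060e+01]
 [ 5.1186e+02  3.1540e+01  2.8526e+02 -6.5000e-01  1.0100e+00  1.6000e-01
   2.4120e+01]
 [ 5.1191e+02  3.1530e+01  2.8534e+02 -1.1800e+00  1.1000e-01  6.9000e-01
   2.4150e+01]]
```

View pics/c6.png

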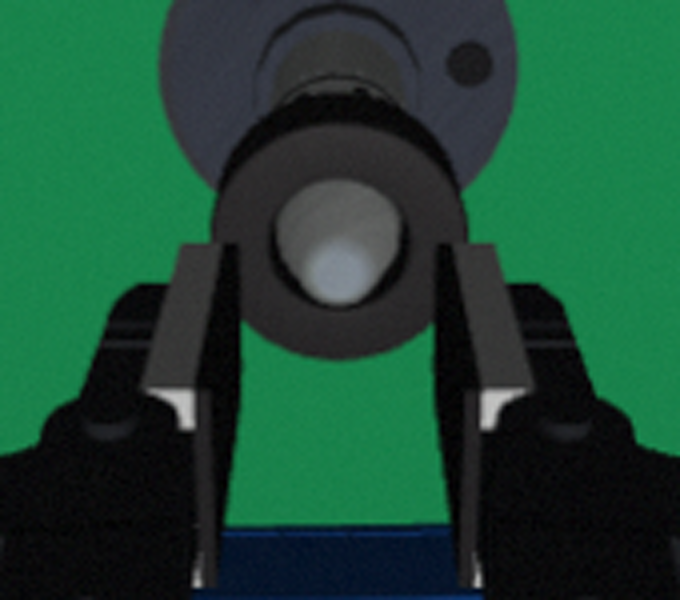

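>>> arm_command(
  plan=[
    {"jaw": 0.72,"dx": 0,"dy": 0,"dz": 4,"wx": 0,"wy": 0,"wz": 0},
    {"jaw": 0.72,"dx": 0,"dy": 0,"dz": 8,"wx": 0,"wy": 0,"wz": 0},
    {"jaw": 0.72,"dx": 0,"dy": 0,"dz": 11,"wx": 0,"wy": 0,"wz": 0},
    {"jaw": 0.72,"dx": 0,"dy": 0,"dz": 13,"wx": 0,"wy": 0,"wz": 0},
    {"jaw": 0.72,"dx": 0,"dy": 0,"dz": 13,"wx": 0,"wy": 0,"wz": 0},
  ],
)

```text
time: 11.25
tool_pos: [511.8, 31.6, 272.1]
tcp_rot: [-179.9, -0.0, 90.0]
ft_force: [0.0, 0.5, 0.3]
finger_gap: 23.6
```

Run:
```python
from h import *
F=[]
for i in range(3):
    s=shot('wrist');st=sense();F.append(np.r_[st['tool_pos'],st['ft_force'],st['finger_gap']])
print(st['time'],np.round(F,2))
```

```text
11.4 [[ 5.1193e+02  3.1560e+01  2.7244e+02 -4.3000e-01 -1.9000e-01 -8.8000e-01
   2.3800e+01]
 [ 5.1203e+02  3.1550e+01  2.7265e+02 -5.2000e-01 -2.0000e-02 -1.4000e-01
   2.4010e+01]
 [ 5.1210e+02  3.1540e+01  2.7282e+02 -1.4000e-01 -3.5000e-01  8.5000e-01
   2.3820e+01]]
```

>>> arm_command(
  plan=[
    {"jaw": 0.72,"dx": 0,"dy": 0,"dz": 1.5,"wx": 0,"wy": 0,"wz": 0},
    {"jaw": 0.72,"dx": 0,"dy": 0,"dz": 3,"wx": 0,"wy": 0,"wz": 0},
    {"jaw": 0.72,"dx": 0,"dy": 0,"dz": 4,"wx": 0,"wy": 0,"wz": 0},
    {"jaw": 0.72,"dx": 0,"dy": 0,"dz": 4,"wx": 0,"wy": 0,"wz": 0},
  ],
)

```text
time: 11.8
tool_pos: [511.9, 31.5, 268.4]
tcp_rot: [-180.0, 0.0, 90.0]
ft_force: [0.2, -0.4, 0.0]
finger_gap: 24.0
```

Run:
```python
from h import *
F=[]
for i in range(3):
    s=shot('wrist');st=sense();F.append(np.r_[st['tool_pos'],st['ft_force'],st['finger_gap']])
print(st['time'],np.round(F,2))
```

```text
11.95 [[ 5.1196e+02  3.1560e+01  2.6855e+02 -2.1000e-01 -7.1000e-01 -6.0000e-01
   2.3930e+01]
 [ 5.1200e+02  3.1550e+01  2.6863e+02  1.0000e-01 -7.0000e-01 -1.3000e-01
   2.3710e+01]
 [ 5.1204e+02  3.1560e+01  2.6871e+02  6.1000e-01  1.2000e-01  8.7000e-01
   2.3820e+01]]
```

>>> arm_command(
  plan=[
    {"jaw": 0.72,"dx": 0,"dy": 0,"dz": 1.5,"wx": 0,"wy": 0,"wz": 0},
    {"jaw": 0.72,"dx": 0,"dy": 0,"dz": 3,"wx": 0,"wy": 0,"wz": 0},
    {"jaw": 0.72,"dx": 0,"dy": 0,"dz": 3,"wx": 0,"wy": 0,"wz": 0},
  ],
)

```text
time: 12.25
tool_pos: [512.1, 31.5, 265.9]
tcp_rot: [180.0, 0.0, 90.0]
ft_force: [-0.0, -0.6, 4.2]
finger_gap: 24.1
```

Run:
```python
from h import *
F=[]
for i in range(3):
    s=shot('wrist');st=sense();F.append(np.r_[st['tool_pos'],st['ft_force'],st['finger_gap']])
print(st['time'],np.round(F,2))
```

```text
12.4 [[ 5.1212e+02  3.1520e+01  2.6594e+02 -1.7200e+00 -1.3000e-01  3.3600e+00
   2.3700e+01]
 [ 5.1214e+02  3.1490e+01  2.6595e+02 -9.8000e-01 -4.1000e-01  3.4500e+00
   2.3980e+01]
 [ 5.1213e+02  3.1520e+01  2.6593e+02 -1.9800e+00 -1.5000e-01  3.5100e+00
   2.3520e+01]]
```

>>> arm_command(
  plan=[
    {"jaw": 0.72,"dx": 0,"dy": -0.1,"dz": 0.8,"wx": 0,"wy": 0,"wz": 0},
    {"jaw": 0.72,"dx": 0,"dy": -0.1,"dz": 0.8,"wx": 0,"wy": 0,"wz": 0},
    {"jaw": 0.72,"dx": 0,"dy": -0.1,"dz": 0.8,"wx": 0,"wy": 0,"wz": 0},
    {"jaw": 0.72,"dx": 0,"dy": -0.1,"dz": 0.8,"wx": 0,"wy": 0,"wz": 0},
  ],
)

```text
time: 12.8
tool_pos: [512.1, 31.5, 265.6]
tcp_rot: [180.0, 0.0, 90.0]
ft_force: [-3.2, -0.5, 8.2]
finger_gap: 24.1
```

Run:
```python
from h import *
F=[]
for i in range(3):
    s=shot('wrist');st=sense();F.append(np.r_[st['tool_pos'],st['ft_force'],st['finger_gap']])
print(st['time'],np.round(F,2))
o=cv2.cvtColor(s['pixels'],cv2.COLOR_RGB2BGR)
cv2.imwrite('pics/c7.png',cv2.resize(o[180:330,230:400],None,fx=4,fy=4,interpolation=cv2.INTER_CUBIC)[:600])
```

```text
12.95 [[ 5.1213e+02  3.1520e+01  2.6564e+02 -3.6800e+00 -5.7000e-01  8.4900e+00
   2.4060e+01]
 [ 5.1212e+02  3.1500e+01  2.6564e+02 -2.8900e+00 -9.2000e-01  8.0300e+00
   2.4030e+01]
 [ 5.1210e+02  3.1520e+01  2.6561e+02 -2.6800e+00 -2.5000e-01  7.3900e+00
   2.3970e+01]]
```

View pics/c7.png

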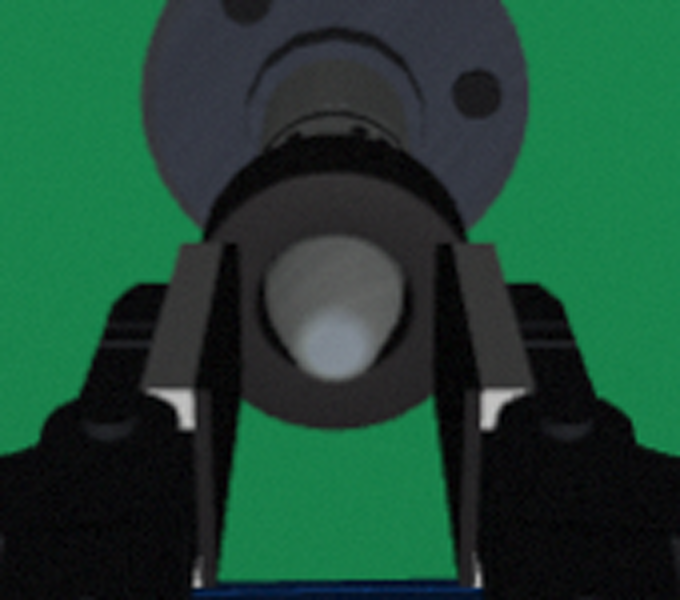

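>>> arm_command(
  plan=[
    {"jaw": 0.72,"dx": 0,"dy": -0.3,"dz": -0.3,"wx": 0,"wy": 0,"wz": 0},
    {"jaw": 0.72,"dx": 0,"dy": -0.3,"dz": -0.3,"wx": 0,"wy": 0,"wz": 0},
    {"jaw": 0.72,"dx": 0,"dy": -0.3,"dz": -0.3,"wx": 0,"wy": 0,"wz": 0},
    {"jaw": 0.72,"dx": 0,"dy": -0.3,"dz": -0.3,"wx": 0,"wy": 0,"wz": 0},
  ],
)

```text
time: 13.35
tool_pos: [511.9, 31.5, 265.6]
tcp_rot: [179.9, 0.0, 90.0]
ft_force: [-0.2, -0.5, 5.6]
finger_gap: 24.3
```

Run:
```python
from h import *
F=[]
for i in range(3):
    s=shot('wrist');st=sense();F.append(np.r_[st['tool_pos'],st['ft_force'],st['finger_gap']])
print(st['time'],np.round(F,2))
o=cv2.cvtColor(s['pixels'],cv2.COLOR_RGB2BGR)
K=4;o=cv2.resize(o[180:330,230:400],None,fx=K,fy=K,interpolation=cv2.INTER_CUBIC)
g=[512.0,31.8]
def dr(poly,col): cv2.polylines(o,[np.int32((np.array(poly)+0.5-[230,180])*K).reshape(-1,1,2)],True,col,1)
a=np.linspace(0,2*np.pi,90)
circ=lambda z,r:[proj(s,[g[0]+r*np.cos(t),g[1]+r*np.sin(t),z]) for t in a]
dr(circ(14,36),(255,255,0))
dr(circ(93,18),(0,0,255));dr(circ(78,18),(0,0,255));dr(circ(83,18),(0,255,255))
dr(circ(53,12.2),(255,0,255));dr(circ(63,11.2),(255,0,255))
cv2.imwrite('pics/c8.png',o)
```

```text
13.5 [[ 5.1193e+02  3.1510e+01  2.6565e+02 -3.8000e-01 -8.7000e-01  5.4700e+00
   2.4400e+01]
 [ 5.1193e+02  3.1520e+01  2.6565e+02 -6.5000e-01  2.4000e-01  5.0500e+00
   2.3710e+01]
 [ 5.1197e+02  3.1520e+01  2.6570e+02 -2.0000e-02  1.4000e-01  6.1400e+00
   2.4090e+01]]
```

View pics/c8.png

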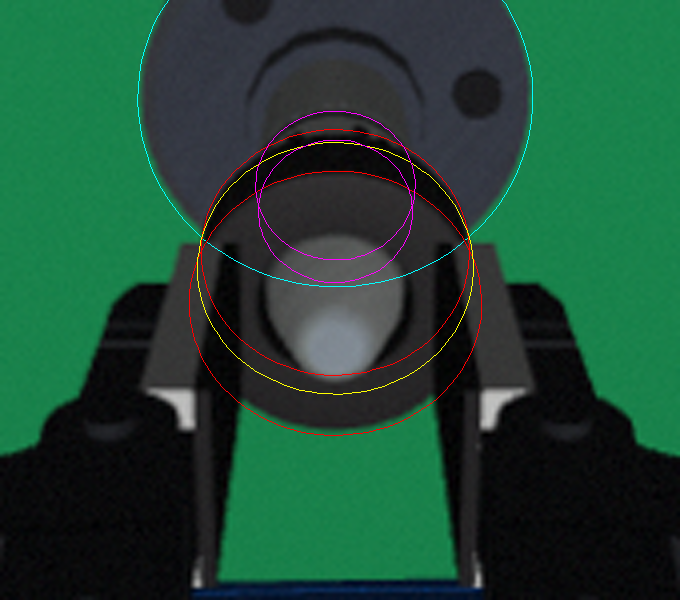

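>>> arm_command(
  plan=[
    {"jaw": 0.72,"dx": 0,"dy": 0,"dz": -8,"wx": 0,"wy": 0,"wz": 0},
    {"jaw": 0.72,"dx": 0,"dy": 0,"dz": -18,"wx": 0,"wy": 0,"wz": 0},
    {"jaw": 0.45,"dx": 0,"dy": 0,"dz": -18,"wx": 0,"wy": 0,"wz": 0},
    {"jaw": 0.45,"dx": 0,"dy": 0,"dz": -18,"wx": 0,"wy": 0,"wz": 0},
    {"jaw": 0.45,"dx": 0,"dy": 0,"dz": -18,"wx": 0,"wy": 0,"wz": 0},
    {"jaw": 0.45,"dx": 0,"dy": 0,"dz": -8,"wx": 0,"wy": 0,"wz": 0},
    {"jaw": 0.45,"dx": 0,"dy": 0,"dz": 3,"wx": 0,"wy": 0,"wz": 0},
    {"jaw": 0.45,"dx": 0,"dy": 0,"dz": 8,"wx": 0,"wy": 0,"wz": 0},
    {"jaw": 0.45,"dx": 0,"dy": 0,"dz": 8,"wx": 0,"wy": 0,"wz": 0},
    {"jaw": 0.45,"dx": 0,"dy": 0,"dz": 8,"wx": 0,"wy": 0,"wz": 0},
  ],
)

```text
time: 14.5
tool_pos: [511.5, 31.5, 256.8]
tcp_rot: [-180.0, -0.0, 90.0]
ft_force: [-0.0, -0.7, -0.3]
finger_gap: 47.0
```

Run:
```python
from h import *
s=shot('wrist');st=sense();print(st['time'],st['tool_pos'],st['ft_force'],st['finger_gap'])
o=cv2.cvtColor(s['pixels'],cv2.COLOR_RGB2BGR)
cv2.imwrite('pics/c9.png',cv2.resize(o[180:330,230:400],None,fx=4,fy=4,interpolation=cv2.INTER_CUBIC)[:600])
s=shot('top','top2.png')
o=cv2.cvtColor(s['pixels'],cv2.COLOR_RGB2BGR)
cv2.imwrite('pics/b1.png',cv2.resize(o[170:270,330:460],None,fx=6,fy=6,interpolation=cv2.INTER_CUBIC)[:600])
```

```text
14.55 [511.69511957  31.57584647 257.19594225] [-0.14949545  0.66560532  0.40706837] 46.64772677299777
```

View pics/c9.png

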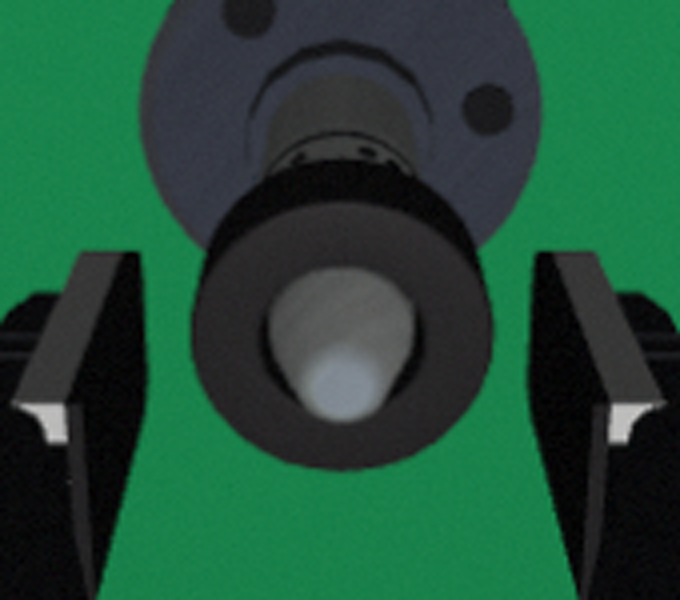

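View pics/b1.png

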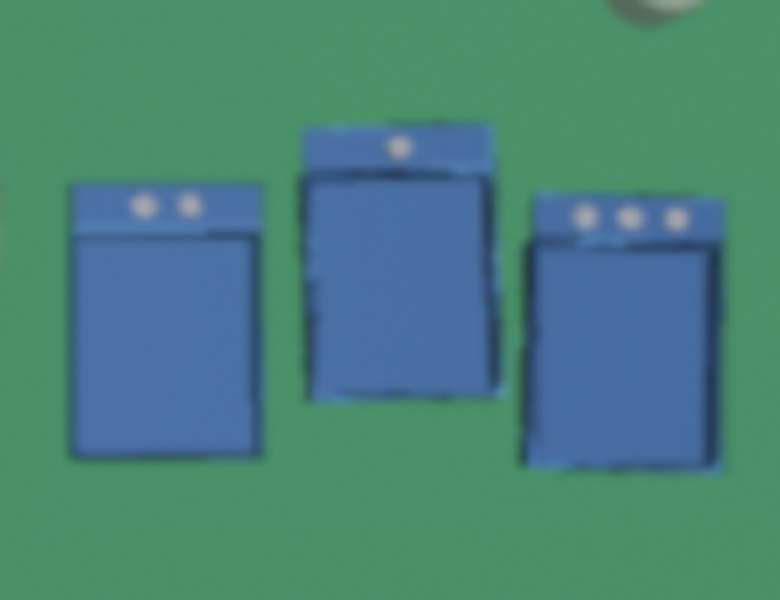

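>>> arm_command(
  plan=[
    {"jaw": 0.55,"dx": 0,"dy": 0,"dz": 0,"wx": 0,"wy": 0,"wz": 0},
    {"jaw": 0.8,"dx": 0,"dy": 0,"dz": 0,"wx": 0,"wy": 0,"wz": 0},
    {"jaw": 0.8,"dx": 0,"dy": 0,"dz": 0,"wx": 0,"wy": 0,"wz": 0},
    {"jaw": 0.8,"dx": 0,"dy": 0,"dz": 0,"wx": 0,"wy": 0,"wz": 0},
    {"jaw": 0.8,"dx": 0,"dy": 0,"dz": -3,"wx": 0,"wy": 0,"wz": 0},
    {"jaw": 0.8,"dx": 0,"dy": 0,"dz": -8,"wx": 0,"wy": 0,"wz": 0},
    {"jaw": 0.8,"dx": 0,"dy": 0,"dz": -20,"wx": 0,"wy": 0,"wz": 0},
    {"jaw": 0.8,"dx": 0,"dy": 0,"dz": -40,"wx": 0,"wy": 0,"wz": 0},
    {"jaw": 0.8,"dx": 0,"dy": 0,"dz": -60,"wx": 0,"wy": 0,"wz": 0},
    {"jaw": 0.8,"dx": 0,"dy": 0,"dz": -63,"wx": 0,"wy": 0,"wz": 0},
    {"jaw": 0.8,"dx": 0,"dy": 0,"dz": -63,"wx": 0,"wy": 0,"wz": 0},
  ],
  squeeze=35,
)

```text
time: 15.7
tool_pos: [512.0, 31.5, 321.3]
tcp_rot: [179.9, 0.0, 90.0]
ft_force: [-0.7, -0.1, -0.3]
finger_gap: 34.1
```

Run:
```python
from h import *
s=shot('wrist','w10.png');st=sense();print(st['time'],st['tool_pos'],st['ft_force'],st['finger_gap'])
```

```text
15.75 [511.55297223  31.52954712 320.12600155] [-0.72477647 -0.51743411 -0.91446435] 34.138907475030436
```

View pics/w10.png

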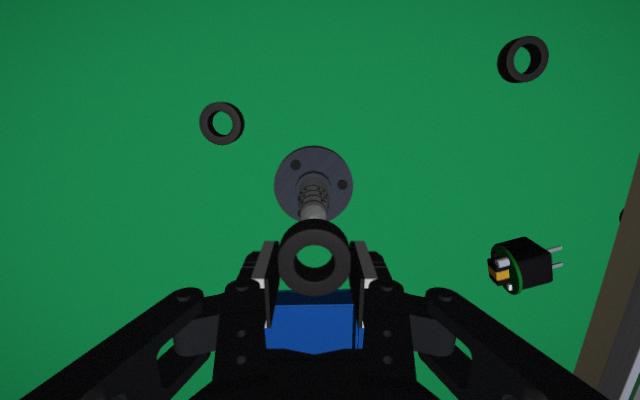

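>>> arm_command(
  plan=[
    {"jaw": 0.8,"dx": -20,"dy": 1,"dz": -5,"wx": 0,"wy": 0,"wz": 0},
    {"jaw": 0.8,"dx": -60,"dy": 4,"dz": -5,"wx": 0,"wy": 0,"wz": 0},
    {"jaw": 0.8,"dx": -105,"dy": 6,"dz": -5,"wx": 0,"wy": 0,"wz": 0},
    {"jaw": 0.8,"dx": -150,"dy": 9,"dz": -5,"wx": 0,"wy": 0,"wz": 0},
    {"jaw": 0.8,"dx": -195,"dy": 12,"dz": -5,"wx": 0,"wy": 0,"wz": 0},
    {"jaw": 0.8,"dx": -240,"dy": 14,"dz": -5,"wx": 0,"wy": 0,"wz": 0},
    {"jaw": 0.8,"dx": -280,"dy": 16,"dz": -5,"wx": 0,"wy": 0,"wz": 0},
    {"jaw": 0.8,"dx": -306,"dy": 18,"dz": -5,"wx": 0,"wy": 0,"wz": 0},
    {"jaw": 0.8,"dx": -306,"dy": 18,"dz": -5,"wx": 0,"wy": 0,"wz": 0},
    {"jaw": 0.8,"dx": -306,"dy": 18,"dz": -5,"wx": 0,"wy": 0,"wz": 0},
  ],
)

```text
time: 16.75
tool_pos: [529.1, -274.5, 323.5]
tcp_rot: [-179.9, -0.1, 89.9]
ft_force: [0.2, 0.5, -1.3]
finger_gap: 34.5
```

Run:
```python
from h import *
s=shot('wrist','w11.png');st=sense();print(st['time'],st['tool_pos'],st['tcp_rot'],st['ft_force'],st['finger_gap'])
for t in ('bin_1_floor','bin_2_floor','bin_3_floor'):
    for d in pinpoint('wrist',t)[:2]: print(t,round(d['score'],2),d['pixel'],onz(s,d['pixel'],3))
```

```text
16.8 [ 529.27033574 -273.80845882  323.79911687] [-1.79889378e+02 -9.76670830e-02  8.99872641e+01] [ 0.07329942  0.58050097 -0.90351415] 34.13144809769007
bin_2_floor 0.76 [278.6, 11.6] [ 499.83061353 -128.90992226    3.        ]
bin_3_floor 0.72 [279.9, 11.1] [ 500.90433123 -128.54356004    3.        ]
```

View pics/w11.png

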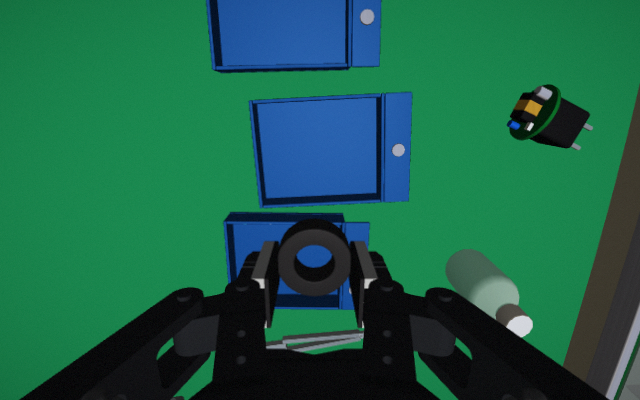

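Run:
```python
from h import *
s=shot('wrist');st=sense();print(st['tool_pos'])
P=np.array([onz(s,p,26) for p in [(250,100),(263,206),(382,203),(382,94)]]);print(P.round(1));c=P.mean(0);print(c)
print('stud',onz(s,(398,150),26))
o=cv2.cvtColor(s['pixels'],cv2.COLOR_RGB2BGR)
cv2.imwrite('pics/b2.png',cv2.resize(o[80:220,230:430],None,fx=4,fy=4,interpolation=cv2.INTER_CUBIC)[:600])
```

```text
[ 529.7524554  -273.28298362  325.000939  ]
[[ 478.  -198.    26. ]
 [ 484.7 -288.    26. ]
 [ 589.9 -285.    26. ]
 [ 584.3 -193.1   26. ]]
[ 534.20095173 -241.01883683   26.        ]
stud [ 600.49920521 -238.12986193   26.        ]
```

View pics/b2.png

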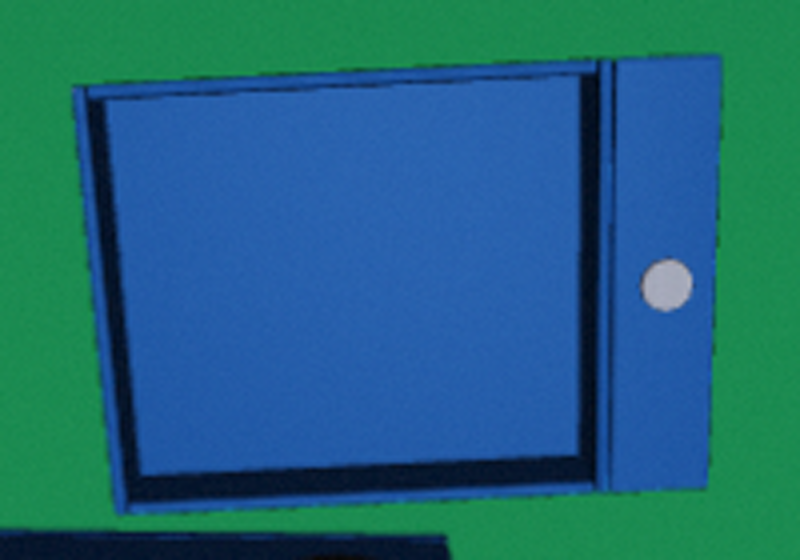

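>>> arm_command(
  plan=[
    {"jaw": 0.8,"dx": 16,"dy": 1.6,"dz": 0,"wx": 0,"wy": 0,"wz": 0},
    {"jaw": 0.8,"dx": 32,"dy": 3.3,"dz": 10,"wx": 0,"wy": 0,"wz": 0},
    {"jaw": 0.8,"dx": 32,"dy": 3.3,"dz": 45,"wx": 0,"wy": 0,"wz": 0},
    {"jaw": 0.8,"dx": 32,"dy": 3.3,"dz": 80,"wx": 0,"wy": 0,"wz": 0},
    {"jaw": 0.8,"dx": 32,"dy": 3.3,"dz": 110,"wx": 0,"wy": 0,"wz": 0},
    {"jaw": 0.8,"dx": 32,"dy": 3.3,"dz": 125,"wx": 0,"wy": 0,"wz": 0},
    {"jaw": 0.8,"dx": 32,"dy": 3.3,"dz": 130,"wx": 0,"wy": 0,"wz": 0},
    {"jaw": 0.8,"dx": 32,"dy": 3.3,"dz": 130,"wx": 0,"wy": 0,"wz": 0},
    {"jaw": 0.8,"dx": 32,"dy": 3.3,"dz": 130,"wx": 0,"wy": 0,"wz": 0},
  ],
)

```text
time: 17.9
tool_pos: [533.8, -242.6, 197.0]
tcp_rot: [179.9, 0.1, 90.0]
ft_force: [0.6, -0.1, 0.6]
finger_gap: 34.0
```

Run:
```python
from h import *
for i in range(3): s=shot('wrist','w12.png');st=sense();print(st['time'],st['tool_pos'],st['tcp_rot'],st['ft_force'],st['finger_gap'])
```

```text
17.95 [ 533.88867771 -242.83946433  197.21152888] [1.79837775e+02 9.07023074e-02 9.00032639e+01] [-0.26772257 -0.71996829 -0.07198282] 34.40693537042693
18.0 [ 533.8110663  -242.88915212  197.15694087] [1.79840198e+02 9.06072919e-02 8.99979918e+01] [-0.27939208 -0.06001729  0.23189163] 34.40924371454474
18.05 [ 533.69848209 -242.87795642  196.98684294] [1.79850424e+02 8.08595666e-02 8.99937414e+01] [ 0.40291927 -0.46406432 -0.44302237] 34.28559732845875
```

View pics/w12.png

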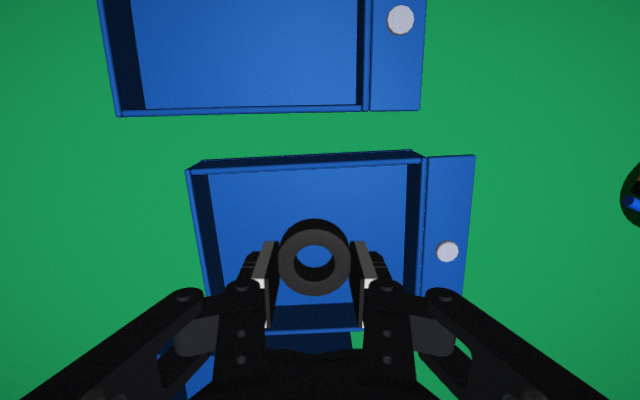

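>>> arm_command(
  plan=[
    {"jaw": 0.8,"dx": 0,"dy": 0,"dz": 4,"wx": 0,"wy": 0,"wz": 0},
    {"jaw": 0.8,"dx": 0,"dy": 0,"dz": 8,"wx": 0,"wy": 0,"wz": 0},
    {"jaw": 0.8,"dx": 0,"dy": 0,"dz": 11,"wx": 0,"wy": 0,"wz": 0},
    {"jaw": 0.8,"dx": 0,"dy": 0,"dz": 13,"wx": 0,"wy": 0,"wz": 0},
    {"jaw": 0.8,"dx": 0,"dy": 0,"dz": 14,"wx": 0,"wy": 0,"wz": 0},
    {"jaw": 0.8,"dx": 0,"dy": 0,"dz": 14,"wx": 0,"wy": 0,"wz": 0},
  ],
)

```text
time: 18.65
tool_pos: [533.0, -242.5, 183.5]
tcp_rot: [-180.0, -0.0, 90.0]
ft_force: [-12.8, 6.5, 25.4]
finger_gap: 34.2
```

Run:
```python
from h import *
for i in range(3): s=shot('wrist');st=sense();print(st['time'],st['tool_pos'],st['ft_force'],st['finger_gap'])
```

```text
18.7 [ 532.99370942 -242.52571288  183.51793869] [-12.9897236    6.91368663  25.31307956] 34.42238222655784
18.75 [ 533.02021784 -242.53568214  183.55764082] [-11.27759269   5.88419537  24.75056306] 34.29839717300504
18.8 [ 532.99804755 -242.55240713  183.56859485] [-12.34444121   6.17160123  25.52709996] 34.30938171596892
```

>>> arm_command(
  plan=[
    {"jaw": 0.8,"dx": 0,"dy": 0,"dz": -1,"wx": 0,"wy": 0,"wz": 0},
    {"jaw": 0.8,"dx": 0,"dy": 0,"dz": -1.5,"wx": 0,"wy": 0,"wz": 0},
    {"jaw": 0.8,"dx": 0,"dy": 0,"dz": -1.5,"wx": 0,"wy": 0,"wz": 0},
  ],
)

```text
time: 19.1
tool_pos: [532.9, -242.5, 183.7]
tcp_rot: [-180.0, -0.0, 90.0]
ft_force: [-6.6, 2.7, 13.1]
finger_gap: 34.5
```

Run:
```python
from h import *
for i in range(2): s=shot('wrist','w13.png');st=sense();print(st['time'],st['tool_pos'],st['ft_force'],st['finger_gap'])
```

```text
19.15 [ 532.88534851 -242.52756972  183.69088784] [-6.07560262  3.1251411  12.57224446] 34.38700985723488
19.2 [ 532.90509138 -242.48621129  183.69036377] [-6.30424601  3.03582966 13.16514787] 34.39314167442592
```

View pics/w13.png

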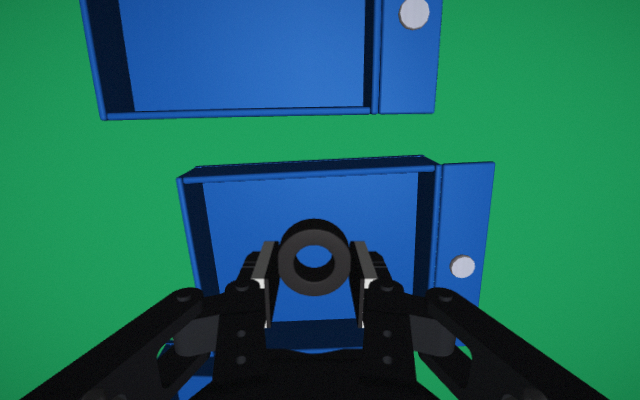

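>>> arm_command(
  plan=[
    {"jaw": 0.8,"dx": 0,"dy": 0,"dz": -1.2,"wx": 0,"wy": 0,"wz": 0},
    {"jaw": 0.8,"dx": 0,"dy": 0,"dz": -1.2,"wx": 0,"wy": 0,"wz": 0},
    {"jaw": 0.5,"dx": 0,"dy": 0,"dz": -1.2,"wx": 0,"wy": 0,"wz": 0},
    {"jaw": 0.42,"dx": 0,"dy": 0,"dz": -1.2,"wx": 0,"wy": 0,"wz": 0},
    {"jaw": 0.42,"dx": 0,"dy": 0,"dz": -1.2,"wx": 0,"wy": 0,"wz": 0},
    {"jaw": 0.42,"dx": 0,"dy": 0,"dz": -1.2,"wx": 0,"wy": 0,"wz": 0},
    {"jaw": 0.42,"dx": 0,"dy": 0,"dz": -15,"wx": 0,"wy": 0,"wz": 0},
    {"jaw": 0.42,"dx": 0,"dy": 0,"dz": -50,"wx": 0,"wy": 0,"wz": 0},
    {"jaw": 0.42,"dx": 0,"dy": 0,"dz": -95,"wx": 0,"wy": 0,"wz": 0},
    {"jaw": 0.42,"dx": 0,"dy": 0,"dz": -120,"wx": 0,"wy": 0,"wz": 0},
    {"jaw": 0.42,"dx": 0,"dy": 0,"dz": -120,"wx": 0,"wy": 0,"wz": 0},
    {"jaw": 0.42,"dx": 0,"dy": 0,"dz": -120,"wx": 0,"wy": 0,"wz": 0},
  ],
)

```text
time: 20.4
tool_pos: [533.2, -242.6, 304.3]
tcp_rot: [179.9, 0.1, 90.0]
ft_force: [-0.1, 0.1, -0.4]
finger_gap: 49.5
```

Run:
```python
from h import *
for i in range(2): s=shot('wrist','w14.png');st=sense();print(st['time'],st['tool_pos'],st['ft_force'],st['finger_gap'])
shot('scene','s14.png')
```

```text
20.45 [ 532.71649316 -242.33873197  302.72305981] [ 0.44909368  0.55189586 -0.5205982 ] 49.74667992687943
20.5 [ 532.46010132 -242.17306659  301.73148246] [ 0.49849831  0.42878208 -0.51538958] 49.58652405961376
```

View pics/w14.png

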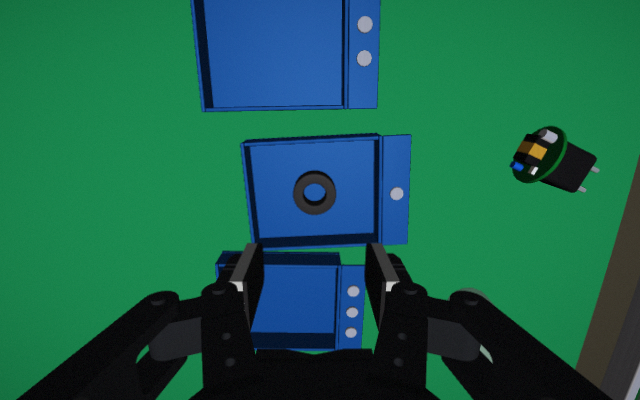

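View pics/s14.png

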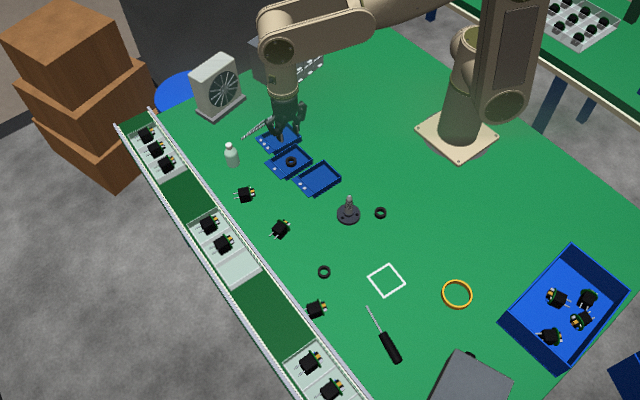

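```bash
python3 -c "
from bench import *
print(hand_in())"
```

```text
the job is handed in; nothing more can be done
None
```

The core from the taped square gauged as a 19 mm bore. It now lies flat near the middle of the one-stud bin, and I handed the job in at about 20.5 s with no verdict reported.

- **On the gauge:** the core stopped with its lower edge at about 78 mm, in the top band. I pressed it home from above with both fingertips for about half a second. The push peaked at about 8 N, then held at about 5.5 N, and the core did not slide further down.
- **Band reading:** the core's outline in the wrist picture matched a model sitting level with its lower edge at 78 mm. The fingertip contact height, and the lack of sideways play there, agreed with that.
- **Placing:** the core touched the bin floor harder than planned, at about 25 N. I eased off before opening the fingers.
- **Last pictures:** the core sits flat inside the bin, the square is empty, and the other cores and loose items look unmoved. The open gripper hangs clear, with no force on the wrist.
- **Disagreement:** an early picture estimate of the bore gave about 20 mm, between two sizes. I relied on the gauge instead.

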